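# Refit the feed knob and wind the card under the inspection camera

### The arm

A 7-joint arm with a two-finger parallel gripper is mounted at the origin on a cart in front of the work surface, level with it; the furniture and walls round the work are solid. World frame = base frame: x ahead of the robot, y to its left, z up, the work surface at z = 0. Lengths are in m, angles in rad, forces in N, time in s.
With the tool pointing down it reaches from about 0.35 to 0.9 m from the base axis. Payload 8.1 kg.
Tool frame: the origin (TCP) lies on the centre line of the jaws, within the pads' length; the fingertips stand 19 mm ahead of it and the grasp point (between the pads) is the TCP; z points along the fingers, y is the line along which they close (so a half turn about z gives the same grasp; the last joint's range is limited). The gripper opens to 92 mm and grips with 3 to 60 N. Pads are 19 mm wide; open, the fingers measure 130 mm over their backs; the gripper's body (75 mm by 190 mm) begins 47 mm behind the grasp point.
Start: joints at [1.037, 0.434, 0.025, 1.573, -0.012, 1.134, -0.075], TCP at [0.261, -0.568, 0.21] pointing down, gripper open.
Joint ranges: [-2.62, 2.62], [-0.44, 2.09], [-1.27, 1.32], [0.08, 2.57], [-1.32, 4.46], [0.12, 2], [-2.74, 2.74]. Speed limits (rad/s): [2.22, 2.22, 3.01, 3.01, 3.14, 3.14, 3.14].

### API

Orientations are given as a unit quaternion [x, y, z, w].
In Python, from plant import r, read_camera, get_calibration gives the robot as it stands.
- The arm moves only by the tool apply_moves, never from a script. Its argument "targets" is a list that holds one entry, the list of rows, each a list of 7 numbers: the shift along the tool's x, y, z in m, then the turn, a rotation vector about the tool's x, y, z in degrees, then the finger opening in m, from 0 to 0.0918. In form: [[[x, y, z, rx, ry, rz, grip], ...]]. A call has 1 to 5 rows; each row shifts and turns the commanded pose from where the row before left it, along the tool's axes as they then stand; what a row does not reach is not made up. A row lasts 1/10 s, in which the tool goes at most 50 mm and 8.59 degrees, less where a joint would pass 70% of its speed; a pose out of reach is approached as far as the arm can. A call with a gripper value outside its range is refused whole. The fingers move at their own pace and stop on an object; "force" is the grip in N (left out, the last holds). Time passes only in rows, so rows that do not move let the fingers close. It gives the time, the measured TCP pose, the force, the opening and the grip force at its end, in the units of the state.
- r.state(): the state, without advancing time (a new reading comes with each control period).
- read_camera(name): name is "scene" or "side" or "wrist"; returns (picture, depth): 400x640x3 uint8, red, green, blue; 400x640 float32, m along the optical axis (not along the pixel's ray), 0 where there is no reading.
- get_calibration(name): a dict with "fx", "fy", "cx", "cy" (pixels), "world_to_cam" (4x4, takes a point from world to camera coordinates); the wrist camera has in their place "mount" (4x4, takes a point from camera to tool coordinates, whose origin is the TCP and whose axes are the flange's). Camera axes: x right, y down, z forward; pixel columns grow to the right and rows downward; lengths in m; the calibration is good to about 2 mm. A picture is of the moment at which its call begins: read the wrist's pose just before it. get_calibration takes no time and is no camera call.
- r.sign_off(): hands the job in; it is judged then, once.
The state is a dict: "time": time; "joint_pos": joint angles; "joint_velocities": joint speeds; "tau": joint torques, N m; "tcp_pos": TCP position; "orientation": TCP orientation; "force": force on the tool from outside, world axes, zero at the start; "ft_torque": the same for the moment, N m; "gripper_width": finger opening in m; "grasp_force": force on a finger pad.
Only numpy, scipy, OpenCV 4.12 (cv2) and the standard library are available. Lean on these libraries where they do the work, as an engineer would, in place of code of your own. Each camera call takes 0.05 s, during which the arm holds its last target. There are 200 camera calls.

### The job

The feed knob has come off the board-inspection stage: put it back on the leaning flat-sided shaft of the carriage, turning it until the flats line up and it slides fully home, square against the collar. Then wind the carriage with the knob until the square metal-lidded chip on the card is right under the camera lens (within about 3 mm), and let go, the knob still fully home and square. Do not push the carriage, the card or the camera with the hand, and leave the other things on the bench where they are.

Things in the scene. Friction and masses are not known exactly. Their poses are not given: they have to be found in the camera images.
- knob: Loose black feed knob standing bore down, 59 mm tall: round hub 52 mm across (z 0-31 mm) under a bar grip 82 long (x) x 24 wide (y), z 30-59. Origin: centre of the underside, z up its axis. From below: round recess 28 mm wide, 6 deep, then a slot 16 wide (y) x 26 long (x), bevelled mouth, to z 27. Bar and slot lie along x; half a turn fits too. If it sits cocked, a press on its top squares it. 0.15 kg.
- seat (a point): On the shaft axis, on the collar face (40 mm across) that the knob's underside meets: knob home = its origin here. z: shaft axis, leaning 32 deg from vertical to the front; y: along the rails, to the left; moves with the carriage. Shaft: root 26 wide to z 5, then 14 mm across 2 flats, 24 across rounds, to z 22 mm (tapered 2.5 mm a side from z 18), then a nose 8 wide to z 26. Flats' direction not measured: first within 50 deg of y; look or feel.
- chip (a point): Centre of the top of the square chip (34 mm, metal lid 27 mm) on the card clipped to the carriage; it moves with the carriage.
- lens (a point): Centre of the downward camera lens (26 mm wide, 64 mm above the chip). The camera (34 mm wide, top at 232 mm) is clamped at a varying place on a 12 mm rod between two posts, 217 mm tall, at the ends of the back of the stage (stage: 100 x 360 mm).
- carriage: Aluminium carriage 94 x 200 mm on two rails (y, to the left), top 50 mm above the bench, card on its right part, grey gear housing with the shaft on its left. Origin at bench height, 5 mm left of its middle. Travel 105 mm, starts near the left end. The knob turned clockwise (seen from above) moves it right, 28 mm per radian, shaft and knob with it; it takes 0.22 N m (8 N at the carriage) and stays where left.
- tape_blue: Roll of tape lying flat, 68 mm wide, 18 tall; origin at the underside. Stays where it is.
- marker: Marker pen lying, 134 x 18 mm. Stays where it is.
- esd_brush: Flat brush lying in front of the stage, 165 x 20 x 10 mm. Stays where it is.
- pliers: Long-nose pliers lying right of the stage, 170 x 54 x 11 mm. Stay where they are.
- screwdriver_orange: Screwdriver lying on the right, 225 mm long, 28 mm thick. Stays where it is.

How it is judged:
On the way, in this order (a step that is already met when the one before it is completed fails the run):
1. the knob is fully home on the shaft (distance between knob and seat below 0.004 m and angle between the z axis of knob and the z axis of seat, either way round below 0.1 rad), for 0.2 s.
2. the carriage has been wound until the chip is under the lens, the knob still home (horizontal distance between chip and lens below 0.004 m and distance between knob and seat below 0.005 m), for 0.2 s.
At the end, for the whole second after the job is handed in: The knob sits fully home on the shaft (its underside within 4 mm of the collar's face, its axis within 0.1 rad of the shaft's), the chip's centre is horizontally within 4 mm of the lens centre, and knob and carriage are at rest (all of step 1 and horizontal distance between chip and lens below 0.004 m and linear speed of knob below 0.01 m/s and linear speed of carriage below 0.005 m/s); the robot touches nothing.
It fails at once if the carriage or card is pushed by the hand instead of being wound (contact force between any of the fingers, the arm and carriage above 6 N).
It fails at once if the camera is shifted on its rod by more than 4 mm (distance of lens from where it was at the start of the episode above 0.004 m).
It fails at once if another thing on the bench is moved by more than 3 cm (distance of any of tape_blue, marker, esd_brush, pliers, screwdriver_orange from where it was at the start of the episode above 0.03 m).
It also fails if it takes over 61 s, if anything falls off the work surface, if the arm or the gripper's body presses on something with over 40 N, if the wrist force passes 120 N, or if a joint passes its speed limit or range.

## Working session

There is one attempt and no reset: what is moved stays moved. The work goes in short steps, Python scripts to look and compute and a tool call to move; the robot and the scene stay as the last step left them, time stands still between calls to the robot, and variables do not carry over. Pictures are saved under pics/ and viewed, at most 10 in all, crops included, and the job is handed in when it is done.

Besides the shell and the picture viewer there is one more tool, called after ">>>" by a JSON object that holds its "method" and its "body", one argument or row to a line. apply_moves: Moves the arm, as the interface text tells. Its arguments: {"type":"object","properties":{"targets":{"type":"array","items":{"type":"array","items":{"type":"array","items":{"type":"number"}}}},"force":{"type":"number"}},"required":["targets"]}

```bash
mkdir -p pics; ls
cat > h.py <<'E'
import numpy as np,cv2
from plant import r,read_camera,get_calibration
from scipy.spatial.transform import Rotation as R
def cam(name):
    s=r.state(); im,d=read_camera(name); c=get_calibration(name)
    if name=='wrist':
        T=np.eye(4);T[:3,:3]=R.from_quat(s['orientation']).as_matrix();T[:3,3]=s['tcp_pos']
        M=T@np.array(c['mount'])
    else: M=np.linalg.inv(np.array(c['world_to_cam']))
    return im,d,c,M
def pts(d,c,M):
    v,u=np.mgrid[:d.shape[0],:d.shape[1]]
    P=np.stack([(u-c['cx'])/c['fx']*d,(v-c['cy'])/c['fy']*d,d],-1)
    return P@M[:3,:3].T+M[:3,3]
def save(n,im): cv2.imwrite('pics/'+n,im[...,::-1])
E
python3 - <<'E'
from h import *
for n in ['scene','side']:
    im,d,c,M=cam(n); save(n+'0.png',im); np.savez(n+'0.npz',im=im,d=d,M=M,P=pts(d,c,M)); print(n,M.round(3),c['fx'],c['cx'],c['cy'])
print(r.state())
E
```

```text
pics
scene [[ 0.875 -0.339  0.344  0.008]
 [-0.483 -0.602  0.635 -0.934]
 [-0.008 -0.723 -0.691  0.977]
 [ 0.     0.     0.     1.   ]] 449.75457621251957 326.71012511490835 197.7646235818844
side [[-0.552 -0.523  0.649 -0.374]
 [-0.834  0.352 -0.425  0.417]
 [-0.006 -0.776 -0.631  0.921]
 [ 0.     0.     0.     1.   ]] 425.42377995731977 320.69598880404584 197.13774852010192
{'time': 0.1, 'joint_pos': array([ 1.03740331,  0.4351329 ,  0.02498311,  1.57398516, -0.01161748,
        1.1339966 , -0.07511385]), 'joint_velocities': array([-0.00197633, -0.00092281,  0.00117502, -0.00250779,  0.00151994,
        0.0004725 , -0.00079257]), 'tau': array([ 4.50437758e-03, -6.69123459e+01,  9.88863744e-01, -3.15147865e+01,
       -6.04047440e-02,  3.73560924e-02, -2.77511919e-05]), 'tcp_pos': array([ 0.26075012, -0.56749291,  0.20974435]), 'orientation': array([ 9.76902079e-01,  2.13686346e-01, -2.02104405e-04, -6.58050980e-04]), 'force': array([-0.41583418, -0.48925023, -0.54610932]), 'ft_torque': array([ 0.00084966, -0.00281713,  0.01189949]), 'grasp_force': 0.0, 'gripper_width': 0.09185159369760937}
```

View pics/scene0.png

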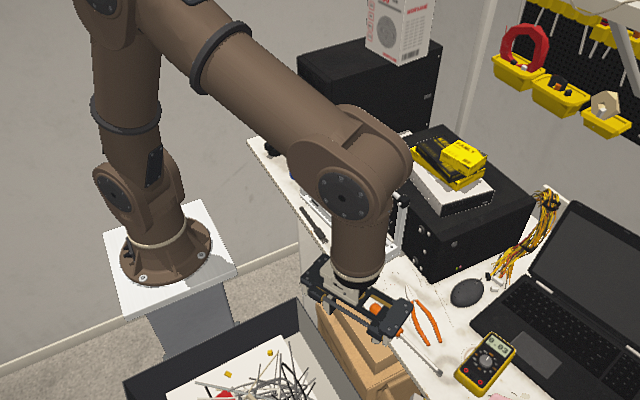

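View pics/side0.png

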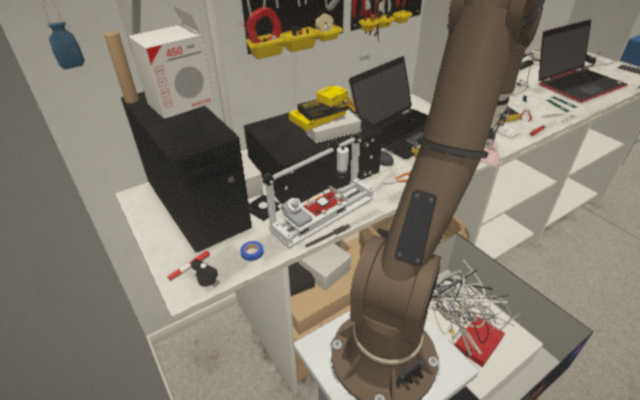

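The scene view is mostly blocked by the arm. The side view shows the knob (205,273) beside the marker (188,265), the tape (252,250), the shaft (293,203), the red card with its chip (322,200) and the camera (343,160).

Run:
```python
from h import *
z=np.load('side0.npz');P=z['P'];im=z['im']
for u,v in [(205,268),(205,273),(205,282),(197,268),(213,270),(188,265),(252,244),(293,203),(293,212),(291,208),(322,200),(343,160),(343,172),(268,180),(382,150),(300,250)]:
    print((u,v),P[v,u].round(3),im[v,u])
g=im.astype(int).max(-1)
m=(g<60);w=np.zeros_like(m);w[250:295,185:225]=1;m&=w;m&=(P[...,2]>0.008)
Q=P[m];print(len(Q),Q.min(0),Q.max(0));
T=Q[Q[:,2]>.05];print(len(T),T.mean(0),cv2.minAreaRect((T[:,:2]*1000).astype(np.float32)))
a=cv2.resize(im[150:300,170:410],None,fx=3.3,fy=3.3,interpolation=cv2.INTER_CUBIC);save('sidecrop.png',a)
```

```text
(205, 268) [0.437 0.258 0.059] [71 69 63]
(205, 273) [0.428 0.263 0.05 ] [56 53 50]
(205, 282) [0.425 0.269 0.02 ] [54 51 46]
(197, 268) [0.452 0.275 0.055] [61 58 56]
(213, 270) [0.417 0.243 0.06 ] [63 60 56]
(188, 265) [0.513 0.286 0.017] [210 204 191]
(252, 244) [0.485 0.099 0.019] [142 129 128]
(293, 203) [ 0.479 -0.044  0.115] [176 172 164]
(293, 212) [ 0.487 -0.046  0.073] [132 130 123]
(291, 208) [ 0.485 -0.039  0.094] [205 204 195]
(322, 200) [ 0.501 -0.161  0.057] [220 218 209]
(343, 160) [ 0.496 -0.236  0.186] [164 162 153]
(343, 172) [ 0.494 -0.236  0.141] [90 91 85]
(268, 180) [0.5   0.019 0.213] [44 41 39]
(382, 150) [ 0.685 -0.568  0.002] [143 137 124]
(300, 250) [ 0.401 -0.016 -0.   ] [213 207 194]
141 [0.40609017 0.23972861 0.00970468] [0.54726665 0.281202   0.06180672]
33 [0.43194035 0.25936089 0.05519608] ((438.36700439453125, 260.0790710449219), (65.55265808105469, 16.102096557617188), 24.915298461914062)
```

View pics/sidecrop.png

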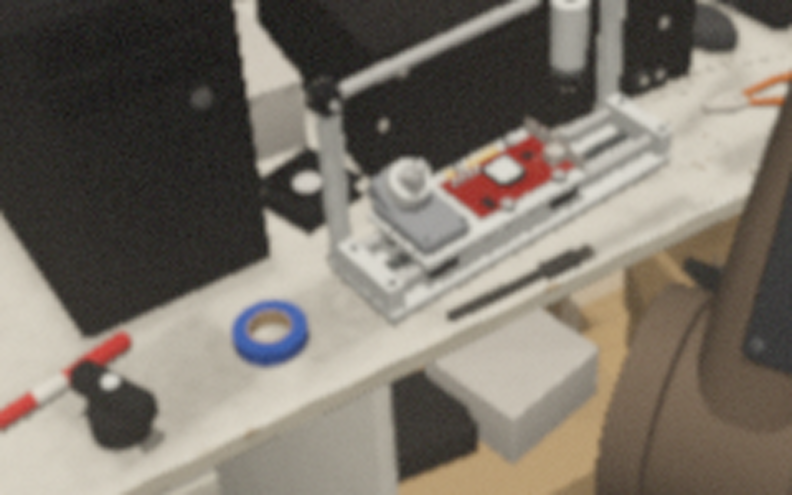

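The crop confirms it: the knob stands with its bar pointing roughly back-left next to the marker, and the shaft (400,180 in the crop) stands on the grey housing. The chip is the bright square at (503,170) and the lens is to its right, at (568,75).

```bash
cat >> h.py <<'E'
def plan(p,q,n=None,p0=None,q0=None):
    s=r.state(); p0=np.array(s['tcp_pos'] if p0 is None else p0);R0=R.from_quat(s['orientation'] if q0 is None else q0)
    R1=R.from_quat(q); rv=(R0.inv()*R1).as_rotvec(degrees=True)
    d=np.array(p)-p0
    k=n or int(np.ceil(max(np.linalg.norm(d)/.048,np.linalg.norm(rv)/8.5)))
    print('rows',k,'turn/row',(rv/k).round(2))
    for i in range(k):
        Ri=R0*R.from_rotvec(rv*i/k,degrees=True)
        print((Ri.inv().apply(d/k)*1000).round(1))
def down(yaw): # tool z down, tool x at world yaw (deg)
    a=np.radians(yaw);return R.from_matrix(np.array([[np.cos(a),np.sin(a),0],[np.sin(a),-np.cos(a),0],[0,0,-1]]).T.T).as_quat()
E
python3 - <<'E'
from h import *
print(np.array(get_calibration('wrist')['mount']).round(3),get_calibration('wrist')['fx'])
plan([.261,-.568,.33],down(24.6)); 
plan([.38,-.06,.33],down(0),p0=[.261,-.568,.33],q0=down(24.6))
E
```

```text
[[ 0.001 -0.955 -0.296  0.081]
 [ 1.     0.     0.001  0.001]
 [-0.001 -0.296  0.955 -0.176]
 [ 0.     0.     0.     1.   ]] 357.33564684278065
rows 3 turn/row [-0.03  0.    0.03]
[  0.    0.1 -40.1]
[  0.    0.2 -40.1]
[  0.    0.2 -40.1]
rows 11 turn/row [0.   0.   2.24]
[ 29.1 -37.5   0. ]
[ 27.6 -38.6   0. ]
[ 26.  -39.6   0. ]
[ 24.5 -40.6   0. ]
[ 22.9 -41.5   0. ]
[ 21.2 -42.4   0. ]
[ 19.6 -43.2   0. ]
[ 17.9 -43.9   0. ]
[ 16.1 -44.6   0. ]
[ 14.4 -45.2   0. ]
[ 12.6 -45.7   0. ]
```

>>> {"method": "apply_moves", "body": {
  "targets": [
    [[0, 0, -0.04, 0, 0, 0, 0.0918], [0, 0, -0.04, 0, 0, 0, 0.0918], [0, 0, -0.04, 0, 0, 0, 0.0918], [0.029, -0.0375, 0, 0, 0, 2.24, 0.0918], [0.0276, -0.0386, 0, 0, 0, 2.24, 0.0918]]
  ]
}}

```text
time: 0.6
tcp_pos: [0.2825, -0.4756, 0.3311]
orientation: [0.985, 0.173, 0.0, 0.001]
force: [1.1, 0.9, 0.6]
gripper_width: 0.0921
grasp_force: 0.0
```

>>> {"method": "apply_moves", "body": {
  "targets": [
    [[0.026, -0.0396, 0, 0, 0, 2.24, 0.0918], [0.0245, -0.0406, 0, 0, 0, 2.24, 0.0918], [0.0229, -0.0415, 0, 0, 0, 2.24, 0.0918], [0.0212, -0.0424, 0, 0, 0, 2.24, 0.0918], [0.0196, -0.0432, 0, 0, 0, 2.24, 0.0918]]
  ]
}}

```text
time: 1.1
tcp_pos: [0.3361, -0.2427, 0.3303]
orientation: [0.997, 0.078, -0.0, 0.0]
force: [1.1, -0.3, 0.7]
gripper_width: 0.0915
grasp_force: 0.0
```

>>> {"method": "apply_moves", "body": {
  "targets": [
    [[0.0179, -0.0439, 0, 0, 0, 2.24, 0.0918], [0.0161, -0.0446, 0, 0, 0, 2.24, 0.0918], [0.0144, -0.0452, 0, 0, 0, 2.24, 0.0918], [0.0126, -0.0457, 0, 0, 0, 2.24, 0.0918], [0, 0, 0, 0, 0, 0, 0.0918]]
  ]
}}

```text
time: 1.6
tcp_pos: [0.3801, -0.0539, 0.3306]
orientation: [1.0, 0.004, 0.0, -0.001]
force: [-0.9, -0.2, -0.8]
gripper_width: 0.0918
grasp_force: 0.0
```

Run:
```python
from h import *
im,d,c,M=cam('wrist'); save('w1.png',im); np.savez('w1.npz',im=im,d=d,M=M,P=pts(d,c,M))
s=r.state();print(s['time'],s['tcp_pos'],R.from_quat(s['orientation']).as_matrix().round(3),s['joint_pos'].round(2))
```

```text
1.65 [ 0.37960087 -0.05717938  0.33041003] [[ 1.     0.006  0.   ]
 [ 0.006 -1.     0.   ]
 [ 0.    -0.    -1.   ]] [ 0.44 -0.03 -0.41  1.87 -0.01  1.3  -1.53]
```

View pics/w1.png

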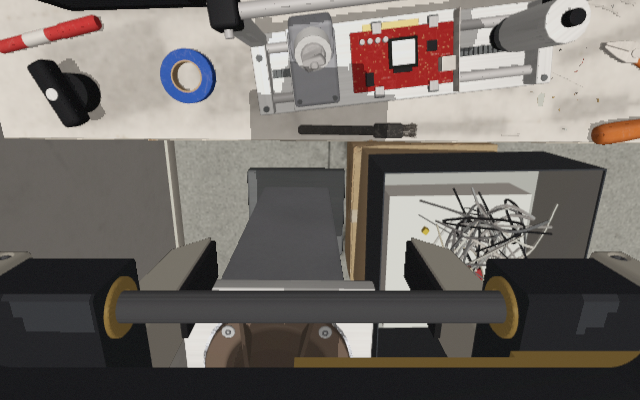

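The wrist view shows the knob (63,92), marker, tape, shaft (313,45), chip (403,52), camera (575,17), and brush (355,130). Next I zoom in and measure.

Run:
```python
from h import *
z=np.load('w1.npz');P=z['P'];im=z['im']
for u,v in [(403,50),(313,40),(313,50),(313,60),(318,97),(300,20),(530,32),(575,17),(500,38),(258,10),(275,8),(340,5),(223,15),(232,30),(330,45),(296,50)]:
    print((u,v),P[v,u].round(4),im[v,u])
# knob top
K=P[40:130,20:110].reshape(-1,3);K=K[(K[:,2]>.053)&(K[:,2]<.065)]
b=cv2.minAreaRect((K[:,:2]*1000).astype(np.float32));print('bar',len(K),K[:,2].mean(),b)
# chip
a=im[5:100,350:460].astype(int);m=((a.min(-1)>170)).astype(np.uint8)
n,l,st,ce=cv2.connectedComponentsWithStats(m)
for i in range(1,n):
    if st[i,4]>200:
        Q=P[5:100,350:460][l==i];print('white',st[i],Q.mean(0),cv2.minAreaRect((Q[:,:2]*1000).astype(np.float32)))
save('w1c.png',cv2.resize(im[0:110,270:350],None,fx=5.4,fy=5.4,interpolation=cv2.INTER_CUBIC))
```

```text
(403, 50) [ 0.5028 -0.161   0.0569] [226 226 223]
(313, 40) [ 0.5069 -0.0555  0.1073] [202 199 194]
(313, 50) [ 0.4972 -0.0556  0.1098] [166 162 158]
(313, 60) [ 0.487  -0.0557  0.1179] [183 178 175]
(318, 97) [ 0.4495 -0.0622  0.0692] [110 110 111]
(300, 20) [ 0.5292 -0.0415  0.0848] [100  99 100]
(530, 32) [ 0.5037 -0.2261  0.1986] [106 104 101]
(575, 17) [ 0.5097 -0.24    0.2272] [37 37 38]
(500, 38) [ 0.505  -0.2262  0.1513] [102 100  98]
(258, 10) [ 0.5156 -0.0137  0.2095] [192 188 183]
(275, 8) [ 0.517  -0.0265  0.2098] [192 188 183]
(340, 5) [ 0.5198 -0.0751  0.2076] [139 135 133]
(223, 15) [0.5103 0.0105 0.2193] [47 46 46]
(232, 30) [0.5019 0.0068 0.2082] [132 128 124]
(330, 45) [ 0.5042 -0.074   0.0896] [129 127 125]
(296, 50) [ 0.4978 -0.0377  0.1006] [206 203 198]
bar 1450 0.05873513611218381 ((450.54315185546875, 256.8896789550781), (81.51374053955078, 25.916906356811523), 26.20632553100586)
white [  0   0  65   7 246] [ 0.55735404 -0.13003031  0.00515445] ((529.9037475585938, -104.36270904541016), (47.308380126953125, 164.12710571289062), 37.57170486450195)
white [  0   4 104  24 845] [ 0.53647526 -0.16289018  0.05406897] ((521.2000122070312, -127.29374694824219), (47.54444885253906, 183.89706420898438), 24.749359130859375)
white [ 42  34  23  27 556] [ 0.50111849 -0.16096975  0.05792096] ((489.66595458984375, -112.74954986572266), (28.386428833007812, 127.98985290527344), 13.313920021057129)
white [ 26  76  84  19 998] [ 0.4557212  -0.19396289  0.04269381] ((457.0401916503906, -154.92507934570312), (22.636322021484375, 202.28817749023438), 0.48158347606658936)
```

View pics/w1c.png

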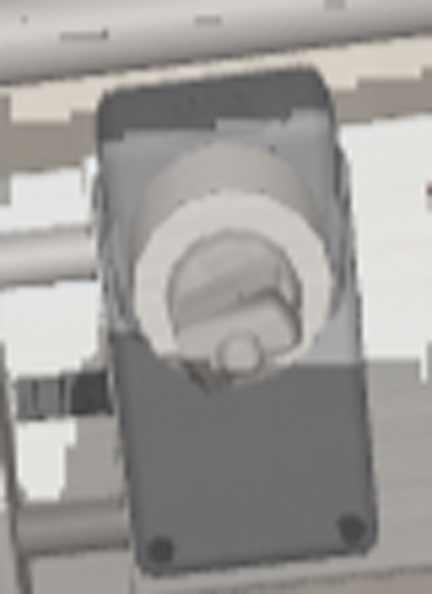

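The crop shows the collar centre at about px (313,53) and the shaft nose at (314.4,65). The flats run to the right and up the picture, about 20° off the image horizontal.

Run:
```python
from h import *
z=np.load('w1.npz');P=z['P'];im=z['im']
# rod: points between camera and left post with z>0.19
Q=P[0:60,255:500].reshape(-1,3);Q=Q[(Q[:,2]>.2)&(Q[:,1]<-.01)&(Q[:,1]>-.2)]
p=np.polyfit(Q[:,1],Q[:,0],1);psi=-np.arctan(p[0]);print('rod',len(Q),'zmax',Q[:,2].max(),'x at y=-.06',np.polyval(p,-.06),'psi',np.degrees(psi))
# rails/housing edge alternative: front rail of stage -> card red mask minAreaRect
a=im.astype(int);m=(a[...,0]>130)&(a[...,1]<60)&(P[...,2]>.04)&(np.arange(640)[None]>340)&(np.arange(640)[None]<470)
Q=P[m];b=cv2.minAreaRect((Q[:,:2]*1000).astype(np.float32));print('card',b)
# chip
w=np.zeros_like(m);w[36:70,386:420]=1;m=(a.min(-1)>170)&w&(P[...,2]>.05)
Q=P[m];b=cv2.minAreaRect((Q[:,:2]*1000).astype(np.float32));print('chip',len(Q),Q.mean(0),b)
# camera body top points
w=np.zeros_like(m);w[0:60,480:600]=1
Q=P[w&(P[...,2]>.222)];print('camtop',len(Q),Q.min(0),Q.max(0))
Q=P[w&(P[...,2]>.13)&(P[...,2]<.19)];print('cambody',len(Q),Q.min(0),Q.max(0))
# shaft frame
ys=np.array([-np.sin(psi),np.cos(psi),0]);xs=np.array([np.cos(psi),np.sin(psi),0])
th=np.radians(32);az=-np.sin(th)*xs+np.cos(th)*np.array([0,0,1]);ax=np.cross(ys,az)
F=np.c_[ax,ys,az]
G=P[20:80,285:345].reshape(-1,3);S=G@F
print('ax',ax.round(3),'az',az.round(3))
h=np.histogram(S[:,2]*1000,bins=np.arange(-200,-80,2)) 
print([(int(e),int(n)) for n,e in zip(*h) if n>8])
np.savez('F.npz',F=F,psi=psi)
```

```text
rod 1369 zmax 0.5062486449635901 x at y=-.06 0.5167755694693318 psi 2.517742545494386
card ((491.7391052246094, -135.95494079589844), (66.16883850097656, 170.3523406982422), 6.571590423583984)
chip 564 [ 0.50130929 -0.16067336  0.05796119] ((492.29840087890625, -112.12659454345703), (33.796695709228516, 127.98985290527344), 13.313920021057129)
camtop 345 [ 0.46111709 -0.24724496  0.22213453] [ 0.51647202 -0.05374311  0.50624864]
cambody 1176 [ 0.49369888 -0.24379641  0.13005792] [ 0.52584523 -0.22414366  0.18986581]
ax [0.847 0.037 0.53 ] az [-0.529 -0.023  0.848]
[(-200, 342), (-198, 181), (-196, 121), (-194, 187), (-192, 179), (-190, 141), (-188, 48), (-186, 37), (-184, 26), (-182, 39), (-180, 160), (-178, 328), (-176, 49), (-174, 81), (-172, 52), (-170, 21), (-168, 21), (-166, 27), (-164, 18), (-162, 28), (-160, 52), (-158, 80), (-156, 98), (-154, 25), (-152, 27)]
```

Run:
```python
from h import *
z=np.load('w1.npz');P=z['P'];im=z['im'];ok=z['d']>.05
P[~ok]=np.nan
Q=P[0:60,255:480].reshape(-1,3);Q=Q[(Q[:,2]>.2)&(Q[:,2]<.225)&(Q[:,1]<-.02)&(Q[:,1]>-.2)]
p=np.polyfit(Q[:,1],Q[:,0],1);print('rod',len(Q),'zmax',Q[:,2].max(),'psi',np.degrees(-np.arctan(p[0])),np.polyval(p,-.06))
T=Q[Q[:,2]>Q[:,2].max()-.003];p=np.polyfit(T[:,1],T[:,0],1);print('rodtop',len(T),np.degrees(-np.arctan(p[0])),np.polyval(p,-.06))
a=im.astype(int);u=np.arange(640)[None];v=np.arange(400)[:,None]
m=(a[...,0]>130)&(a[...,1]<60)&(P[...,2]>.04)&(P[...,2]<.06)&(u>340)&(u<470)&(v<110)
Q=P[m];b=cv2.minAreaRect((Q[:,:2]*1000).astype(np.float32));print('card',b)
psi=np.radians(-b[2] if b[2]<45 else 90-b[2])
m=(a.min(-1)>170)&(u>386)&(u<420)&(v>36)&(v<70)&(P[...,2]>.05)&(P[...,2]<.065)
Q=P[m];b=cv2.minAreaRect((Q[:,:2]*1000).astype(np.float32));print('chip',len(Q),Q[:,2].mean(),b)
w=(v<60)&(u>480)&(u<600)
Q=P[w&(P[...,2]>.222)&(P[...,2]<.24)];print('camtop',len(Q),np.nanmin(Q,0),np.nanmax(Q,0))
for zz in (.14,.15,.16,.17,.18):
    Q=P[w&(abs(P[...,2]-zz)<.005)];print('body',zz,len(Q),Q[:,:2].min(0).round(4),Q[:,:2].max(0).round(4))
for deg in (3.5,5):
  psi=np.radians(deg)
  ys=np.array([-np.sin(psi),np.cos(psi),0]);xs=np.array([np.cos(psi),np.sin(psi),0])
  th=np.radians(32);az=-np.sin(th)*xs+np.cos(th)*np.array([0,0,1]);ax=np.cross(ys,az);F=np.c_[ax,ys,az]
  S=P[20:80,285:345].reshape(-1,3)@F;S=S[~np.isnan(S[:,0])]*1000
  c0=np.median(S[(S[:,2]<-174)&(S[:,2]>-182)][:,2])
  C=S[abs(S[:,2]-c0)<2.5];(cx,cy),rad=cv2.minEnclosingCircle(C[:,:2].astype(np.float32))
  A=np.c_[C[:,:2],np.ones(len(C))];print('collar plane tilt',np.linalg.lstsq(A,C[:,2],rcond=None)[0],c0,(cx,cy,rad))
  for lo,hi in ((8,17),(17,21),(20.5,23),(24,30)):
    T=S[(S[:,2]-c0>lo)&(S[:,2]-c0<hi)];T=T[np.hypot(T[:,0]-cx,T[:,1]-cy)<17];rc=cv2.minAreaRect((T[:,:2]-[cx,cy]).astype(np.float32));print(lo,len(T),(T[:,:2].mean(0)-[cx,cy]).round(1),np.round(rc[0],1),np.round(rc[1],1),rc[2])
  T=S[(S[:,2]-c0>15)&(S[:,2]-c0<23.5)];T=T[np.hypot(T[:,0]-cx,T[:,1]-cy)<17]
  if deg==5:
    for t in T: print(*(t-[cx,cy,c0]).round(0).astype(int),end=' | ')
```

```text
rod 1101 zmax 0.2133793563418503 psi 3.9807675718229847 0.519707149245931
rodtop 386 3.607848106245974 0.5210382849208278
card ((494.81890869140625, -161.41827392578125), (66.23487854003906, 118.87364196777344), 6.755307674407959)
chip 559 0.05713840505257774 ((502.64935302734375, -158.06944274902344), (30.742141723632812, 32.22557830810547), 6.338176250457764)
camtop 319 [ 0.50458167 -0.24724496  0.22213453] [ 0.51647202 -0.23521718  0.22948025]
body 0.14 123 [ 0.4949 -0.2435] [ 0.5239 -0.2253]
body 0.15 154 [ 0.494  -0.2432] [ 0.5258 -0.2246]
body 0.16 218 [ 0.4937 -0.2436] [ 0.5249 -0.2241]
body 0.17 250 [ 0.4938 -0.2433] [ 0.5248 -0.2242]
body 0.18 270 [ 0.4939 -0.2438] [ 0.5249 -0.2242]
collar plane tilt [-5.65338852e-03  2.28263598e-02 -1.72065861e+02] -176.78846755937292 (468.2090148925781, -85.26899719238281, 19.991682052612305)
8 105 [6.3 0.5] [5.8 0.2] [ 7.  23.3] 7.391750335693359
17 108 [ 3.5 -1.2] [ 0.4 -0.4] [13.8 23.7] 23.949417114257812
20.5 138 [ 1.3 -0.2] [ 0.5 -0.1] [11.7 20.7] 26.248634338378906
24 48 [ 0.5 -0.7] [ 0.3 -0.6] [7. 7.] 40.583377838134766
collar plane
[... 2299 characters left out ...]
1 21 | 1 10 22 | 1 9 23 | 1 8 22 | 0 7 21 | 1 6 23 | 1 4 23 | 0 -5 23 | 0 -6 23 | -1 -7 22 | -1 -8 22 | 0 -9 23 | -1 -10 22 | -2 -11 20 | -1 11 22 | -2 10 20 | -1 9 22 | 0 8 23 | -1 7 21 | -1 6 22 | -1 5 22 | -2 -6 22 | -2 -7 21 | -3 -8 20 | -3 -9 20 | -4 11 18 | -3 10 20 | -2 9 22 | -2 7 22 | -2 6 22 | -2 5 22 | -2 4 23 | -2 -5 23 | -3 -6 22 | -4 -7 20 | -3 10 21 | -3 9 21 | -3 8 22 | -4 7 21 | -3 6 22 | -3 5 23 | -3 4 22 | -5 -5 20 | -5 10 20 | -4 9 21 | -3 8 23 | -4 7 23 | -4 6 22 | -5 5 21 | -5 4 22 | -4 3 22 | -6 9 19 | -5 8 22 | -5 7 21 | -5 6 23 | -6 5 22 | -6 4 22 | -5 3 23 | -5 2 22 | -7 8 20 | -6 7 22 | -6 6 23 | -7 5 22 | -7 4 21 | -7 3 21 | -8 2 20 | -9 7 19 | -7 6 23 | -7 5 23 |
```

Collar, shaft flats (about 23° off the rail direction), chip and lens are all resolved. I'll save those estimates and go to the knob.

Run:
```python
from h import *
z=np.load('w1.npz');P=z['P'];im=z['im'];P[z['d']<.05]=np.nan
psi=np.radians(6.2)
ys=np.array([-np.sin(psi),np.cos(psi),0]);xs=np.array([np.cos(psi),np.sin(psi),0])
th=np.radians(32);az=-np.sin(th)*xs+np.cos(th)*np.array([0,0,1]);ax=np.cross(ys,az);F=np.c_[ax,ys,az]
S=P[20:80,285:345].reshape(-1,3)@F;S=S[~np.isnan(S[:,0])]
for c0 in [np.median(S[(S[:,2]<-.170)&(S[:,2]>-.182)][:,2])]:
  C=S[abs(S[:,2]-c0)<.0025];(cx,cy),rad=cv2.minEnclosingCircle((C[:,:2]*1000).astype(np.float32))
  A=np.c_[C[:,:2],np.ones(len(C))];print('slopes',np.linalg.lstsq(A,C[:,2],rcond=None)[0][:2],rad)
  seat=F@[cx/1000,cy/1000,c0];print('seat',seat)
  for lo,hi in ((15,20),(17,21),(20.5,23)):
    T=S[(S[:,2]-c0>lo/1e3)&(S[:,2]-c0<hi/1e3)]*1000;T=T[np.hypot(T[:,0]-cx,T[:,1]-cy)<17]
    print(cv2.minAreaRect((T[:,:2]-[cx,cy]).astype(np.float32)))
np.savez('F.npz',F=F,psi=psi,seat=seat,th=23.)
plan([.45,.257,.2],down(26))
```

```text
slopes [-0.00547011  0.00081596] 19.989845275878906
seat [ 0.49501507 -0.05516886  0.09822391]
((0.42685866355895996, -0.04264545440673828), (13.755844116210938, 23.853679656982422), 21.60735511779785)
((0.32689619064331055, -0.0820150375366211), (13.55426025390625, 23.85448455810547), 21.534116744995117)
((0.47952747344970703, 0.36968135833740234), (11.659052848815918, 20.688974380493164), 24.05815315246582)
rows 8 turn/row [-0.  -0.  -3.2]
[  9.  -39.2  16.3]
[ 11.2 -38.6  16.3]
[ 13.4 -38.   16.3]
[ 15.5 -37.2  16.3]
[ 17.5 -36.2  16.3]
[ 19.5 -35.2  16.3]
[ 21.5 -34.   16.3]
[ 23.3 -32.8  16.3]
```

>>> {"method": "apply_moves", "body": {
  "targets": [
    [[0.009, -0.0392, 0, 0, 0, -3.2, 0.0918], [0.0112, -0.0386, 0.0163, 0, 0, -3.2, 0.0918], [0.0134, -0.038, 0.0163, 0, 0, -3.2, 0.0918], [0.0155, -0.0372, 0.0163, 0, 0, -3.2, 0.0918], [0.0175, -0.0362, 0.0163, 0, 0, -3.2, 0.0918]]
  ]
}}

```text
time: 2.15
tcp_pos: [0.425, 0.1362, 0.2644]
orientation: [0.99, 0.14, 0.0, 0.0]
force: [0.8, -0.5, -0.5]
gripper_width: 0.092
grasp_force: 0.0
```

>>> {"method": "apply_moves", "body": {
  "targets": [
    [[0.0195, -0.0352, 0.0163, 0, 0, -3.2, 0.0918], [0.0215, -0.034, 0.0163, 0, 0, -3.2, 0.0918], [0.0233, -0.0328, 0.0163, 0, 0, -3.2, 0.0918], [0, 0, 0, 0, 0, 0, 0.0918]]
  ]
}}

```text
time: 2.55
tcp_pos: [0.451, 0.2573, 0.2137]
orientation: [0.974, 0.225, -0.002, -0.001]
force: [-0.1, 0.2, 0.1]
gripper_width: 0.0914
grasp_force: 0.0
```

Run:
```python
from h import *
im,d,c,M=cam('wrist'); save('w2.png',im); P=pts(d,c,M);P[d<.05]=np.nan
s=r.state();print(s['time'],s['tcp_pos'],s['joint_pos'].round(2))
m=(abs(P[...,2]-.059)<.004)&(abs(P[...,0]-.44)<.08)&(abs(P[...,1]-.26)<.08)
K=P[m];b=cv2.minAreaRect((K[:,:2]*1000).astype(np.float32));print('bar',len(K),np.median(K[:,2]),K.mean(0),b)
for i in range(0,1): 
  yaw=b[2] if b[1][0]>b[1][1] else b[2]-90
print('yaw',yaw)
plan([b[0][0]/1e3,b[0][1]/1e3,.056],down(yaw))
```

```text
2.6 [0.45120741 0.25476552 0.21445646] [-0.07  0.35 -0.7   1.78  0.25  1.11 -1.98]
bar 1959 0.05956953052191477 [0.4528232  0.25900424 0.05931709] ((451.5384826660156, 258.25726318359375), (80.10302734375, 24.900835037231445), 24.342510223388672)
yaw 24.342510223388672
rows 4 turn/row [-0.02  0.05  0.37]
[ 0.6 -0.7 39.6]
[ 0.5 -0.7 39.6]
[ 0.5 -0.7 39.6]
[ 0.5 -0.7 39.6]
```

>>> {"method": "apply_moves", "body": {
  "targets": [
    [[0.0006, -0.0007, 0.04, 0, 0, 0.4, 0.0918], [0.0005, -0.0007, 0.04, 0, 0, 0.4, 0.0918], [0.0005, -0.0007, 0.04, 0, 0, 0.4, 0.0918], [0.0005, -0.0007, 0.038, 0, 0, 0.4, 0.04], [0, 0, 0, 0, 0, 0, 0.02]]
  ],
  "force": 45
}}

```text
time: 3.1
tcp_pos: [0.4505, 0.253, 0.0546]
orientation: [0.978, 0.207, -0.004, 0.002]
force: [-0.1, -0.9, 0.7]
gripper_width: 0.0799
grasp_force: 0.0
```

>>> {"method": "apply_moves", "body": {
  "targets": [
    [[0, 0, 0, 0, 0, 0, 0.015], [0, 0, 0, 0, 0, 0, 0.015], [0, 0, 0, 0, 0, 0, 0.015]]
  ]
}}

```text
time: 3.4
tcp_pos: [0.4538, 0.2576, 0.0604]
orientation: [0.978, 0.208, 0.002, -0.0]
force: [0.2, -0.3, -0.3]
gripper_width: 0.0562
grasp_force: 0.0
```

>>> {"method": "apply_moves", "body": {
  "targets": [
    [[0, 0, 0, 0, 0, 0, 0.015], [0, 0, 0, 0, 0, 0, 0.015], [0, 0, 0, 0, 0, 0, 0.015], [0, 0, 0, 0, 0, 0, 0.015], [0, 0, 0, 0, 0, 0, 0.015]]
  ]
}}

```text
time: 3.9
tcp_pos: [0.4523, 0.2571, 0.0583]
orientation: [0.978, 0.208, -0.0, 0.0]
force: [0.6, 0.1, -0.2]
gripper_width: 0.0171
grasp_force: 0.0
```

Run:
```python
from h import *
for i in range(3):
    s=r.state();print(s['time'],s['tcp_pos'],R.from_quat(s['orientation']).as_rotvec(),s['joint_pos'].round(3),s['gripper_width'],s['grasp_force'])
```

```text
3.9 [0.45234374 0.25711618 0.05831396] [ 3.07267156e+00  6.54112853e-01 -1.69014425e-04] [-0.173  0.53  -0.606  1.957  0.42   0.782 -2.17 ] 0.017138901282273866 0.0
3.9 [0.45234374 0.25711618 0.05831396] [ 3.07267156e+00  6.54112853e-01 -1.69014425e-04] [-0.173  0.53  -0.606  1.957  0.42   0.782 -2.17 ] 0.017138901282273866 0.0
3.9 [0.45234374 0.25711618 0.05831396] [ 3.07267156e+00  6.54112853e-01 -1.69014425e-04] [-0.173  0.53  -0.606  1.957  0.42   0.782 -2.17 ] 0.017138901282273866 0.0
```

Run:
```python
from h import *
im,d,c,M=cam('wrist'); a=im; im2,*_=cam('side')
b=cv2.resize(im2[230:300,160:260],(571,400),interpolation=cv2.INTER_CUBIC)
save('w3.png',cv2.resize(np.hstack([a,b[:,:]]),(800,264)))
print(r.state()['gripper_width'],r.state()['grasp_force'])
```

```text
0.015434735872486362 0.0
```

View pics/w3.png

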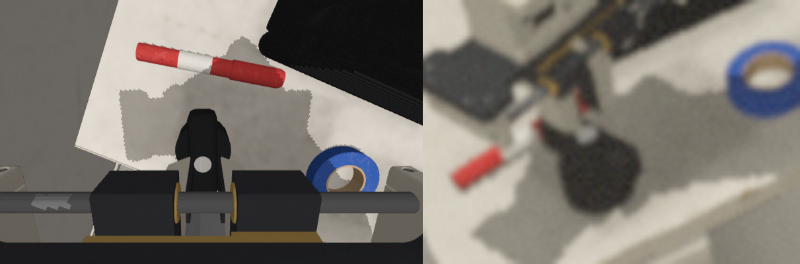

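The view is ambiguous. The bar and its white dot (203,163) are centred between the fingers, yet the width reads less than the bar. I'll check the depth.

Run:
```python
from h import *
im,d,c,M=cam('wrist');P=pts(d,c,M);P[d<.05]=np.nan
s=r.state();print(s['tcp_pos'],s['gripper_width'],s['grasp_force'])
T=(P-s['tcp_pos'])@R.from_quat(s['orientation']).as_matrix()*1000
for v in range(150,380,10): print(v,[tuple(T[v,u].round(0)) if T[v,u,2]==T[v,u,2] else None for u in (270,285,307,330,345)])
m=(abs(P[...,2]-.059)<.006)&(abs(P[...,0]-.44)<.08)&(abs(P[...,1]-.26)<.08)
K=P[m];print(len(K),K.mean(0),cv2.minAreaRect((K[:,:2]*1000).astype(np.float32)))
```

```text
[0.45229894 0.25719198 0.05823867] 0.015438490005069456 0.0
150 [(np.float64(41.0), np.float64(-26.0), np.float64(56.0)), (np.float64(41.0), np.float64(-16.0), np.float64(58.0)), (np.float64(41.0), np.float64(-2.0), np.float64(56.0)), (np.float64(41.0), np.float64(13.0), np.float64(56.0)), (np.float64(41.0), np.float64(23.0), np.float64(58.0))]
160 [(np.float64(35.0), np.float64(-26.0), np.float64(55.0)), (np.float64(35.0), np.float64(-16.0), np.float64(56.0)), (np.float64(35.0), np.float64(-2.0), np.float64(57.0)), (np.float64(34.0), np.float64(14.0), np.float64(57.0)), (np.float64(34.0), np.float64(24.0), np.float64(58.0))]
170 [(np.float64(28.0), np.float64(-26.0), np.float64(56.0)), (np.float64(28.0), np.float64(-16.0), np.float64(57.0)), (np.float64(40.0), np.float64(-1.0), np.float64(5.0)), (np.float64(28.0), np.float64(14.0), np.float64(57.0)), (np.float64(28.0), np.float64(24.0), np.float64(57.0))]
180 [(np.float64(21.0), np.float64(-27.0), np.float64(58.0)), (np.float64(35.0), np.float64(-12.0), np.float64(1.0)), (np.float64(36.0), np.float64(-1.0), np.float64(-1.0)), (np.fl
[... 5058 characters left out ...]
float64(-8.0), np.float64(-110.0)), (np.float64(22.0), np.float64(-5.0), np.float64(-110.0)), (np.float64(22.0), np.float64(-0.0), np.float64(-110.0)), (np.float64(23.0), np.float64(5.0), np.float64(-110.0)), (np.float64(22.0), np.float64(8.0), np.float64(-110.0))]
370 [(np.float64(26.0), np.float64(-8.0), np.float64(-117.0)), (np.float64(26.0), np.float64(-5.0), np.float64(-117.0)), (np.float64(27.0), np.float64(-0.0), np.float64(-117.0)), (np.float64(26.0), np.float64(5.0), np.float64(-117.0)), (np.float64(27.0), np.float64(8.0), np.float64(-117.0))]
4661 [0.46172291 0.26229006 0.05933282] ((456.7391357421875, 260.96881103515625), (68.25885009765625, 24.81197166442871), 24.894792556762695)
```

Run:
```python
from h import *
z=np.load('w1.npz');Mt=np.array(get_calibration('wrist')['mount'])
d=z['d'];c=get_calibration('wrist');T=pts(d,c,Mt)*1000;T[d<.05]=np.nan
w=(abs(T[...,1])<70)&(abs(T[...,0])<60)&(T[...,2]>-60)&(T[...,2]<60)
print('open fingers',w.sum(),np.nanmax(T[w],0),np.nanmin(T[w],0))
im,d,c,M=cam('wrist');T=pts(d,c,Mt)*1000;T[d<.05]=np.nan
w=(abs(T[...,1])<25)&(abs(T[...,0])<30)&(T[...,2]>-60)&(T[...,2]<-8)
print('now',w.sum(),np.nanmax(T[w],0),np.nanmin(T[w],0))
for lo in range(-60,-4,6):
    q=T[w&(T[...,2]>=lo)&(T[...,2]<lo+6)]
    if len(q): print(lo,len(q),q[:,:2].min(0),q[:,:2].max(0))
```

```text
open fingers 5444 [ 12.85744389  64.50615346 -16.34752295] [ -9.18381545 -63.46683647 -59.99705512]
now 2344 [ 12.64443251  24.98414709 -15.93191194] [ -9.0481328  -23.98028557 -59.93592185]
-60 240 [ -9.0481328  -12.54820749] [12.44505041 13.76230194]
-54 295 [  5.2025563  -13.44765689] [12.62128645 14.70051424]
-48 293 [  1.03082146 -13.99174262] [12.64233758 15.28276256]
-42 398 [ -3.5833355  -23.98028557] [12.64443251 24.94267294]
-36 505 [ -7.99953059 -23.82070691] [12.54961075 24.98414709]
-30 398 [ -7.57110097 -21.98460893] [12.49215613 23.77353588]
-24 196 [ -9.02305342 -15.86611709] [12.26024165 18.48524186]
-18 19 [ -7.32697614 -11.59442048] [11.93886728 11.43423405]
```

The fingertips really end about 16 mm behind the reported TCP, not 19 mm ahead of it, so they closed above the knob. I'll treat the grasp point as tool z = −35 mm, then reopen and go 37 mm lower.

>>> {"method": "apply_moves", "body": {
  "targets": [
    [[0, 0, 0, 0, 0, 0, 0.06], [0, 0, 0, 0, 0, 0, 0.06], [0, 0, 0, 0, 0, 0, 0.06], [0, 0, 0, 0, 0, 0, 0.06], [0, 0, 0, 0, 0, 0, 0.06]]
  ]
}}

```text
time: 4.6
tcp_pos: [0.4524, 0.2571, 0.0583]
orientation: [0.978, 0.208, -0.0, 0.0]
force: [1.0, 0.0, -0.2]
gripper_width: 0.0501
grasp_force: 0.0
```

>>> {"method": "apply_moves", "body": {
  "targets": [
    [[0, 0, 0.01, 0, 0, 0, 0.06], [0, 0, 0.014, 0, 0, 0, 0.06], [0, 0, 0.013, 0, 0, 0, 0.04], [0, 0, 0, 0, 0, 0, 0.018], [0, 0, 0, 0, 0, 0, 0.018]]
  ],
  "force": 45
}}

```text
time: 5.1
tcp_pos: [0.4518, 0.257, 0.0206]
orientation: [0.978, 0.208, -0.001, 0.0]
force: [-0.1, 0.3, 1.0]
gripper_width: 0.041
grasp_force: 0.0
```

>>> {"method": "apply_moves", "body": {
  "targets": [
    [[0, 0, 0, 0, 0, 0, 0.018], [0, 0, 0, 0, 0, 0, 0.018], [0, 0, 0, 0, 0, 0, 0.018]]
  ]
}}

```text
time: 5.4
tcp_pos: [0.4527, 0.2576, 0.0218]
orientation: [0.978, 0.208, 0.0, -0.0]
force: [0.0, 0.6, 0.4]
gripper_width: 0.0236
grasp_force: 45.0
```

```bash
cat >> h.py <<'E'
_f=np.load('F.npz');Fm=_f['F'];seat=_f['seat'];ax,ys,az=Fm.T
K=np.array([-.001,0,.0218])
def tgt(h,ang,off=(0,0),s0=None):
    a=np.radians(ang);ty=np.cos(a)*ax+np.sin(a)*ys;tz=-az;M=np.c_[np.cross(ty,tz),ty,tz]
    o=(seat if s0 is None else s0)+h*az+off[0]*ax+off[1]*ys
    return o-M@K,R.from_matrix(M).as_quat()
def kpose():
    s=r.state();Rm=R.from_quat(s['orientation']).as_matrix();o=s['tcp_pos']+Rm@K
    d=(o-seat)@Fm*1000;ty=Rm[:,1]@Fm
    print('t',round(s['time'],2),'knob rel seat mm',d.round(2),'ang',np.degrees(np.arctan2(ty[1],ty[0])).round(2),'tilt',np.degrees(np.arccos(min(1,-Rm[:,2]@az))).round(2),'F',(s['force']@Fm).round(1),'Tq',(s['ft_torque']@Fm).round(2),'j',s['joint_pos'].round(2),'w',round(s['gripper_width'],4),round(s['grasp_force'],1))
E
python3 - <<'E'
from h import *
s=r.state();p0=s['tcp_pos'];q0=s['orientation']
p1=p0+np.array([0,0,.14]);plan(p1,q0)
p2,q2=tgt(.12,22.5);print(p2);plan(p2,q2,p0=p1,q0=q0)
E
```

```text
rows 3 turn/row [0. 0. 0.]
[  0.   -0.  -46.7]
[  0.   -0.  -46.7]
[  0.   -0.  -46.7]
[ 0.41988962 -0.06240078  0.21827434]
rows 12 turn/row [-2.71  1.25 -7.66]
[-13.4  23.2  -4.7]
[-16.3  21.5  -4. ]
[-18.9  19.3  -3.4]
[-21.2  16.7  -3. ]
[-23.2  13.9  -2.8]
[-24.8  10.8  -2.7]
[-26.    7.5  -2.8]
[-26.7   4.1  -3.1]
[-27.    0.7  -3.6]
[-26.7  -2.7  -4.2]
[-26.1  -6.   -5. ]
[-24.9  -9.2  -5.9]
```

>>> {"method": "apply_moves", "body": {
  "targets": [
    [[0, 0, -0.0467, 0, 0, 0, 0.018], [0, 0, -0.0467, 0, 0, 0, 0.018], [0, 0, -0.0467, 0, 0, 0, 0.018], [-0.0134, 0.0232, -0.0047, -2.71, 1.25, -7.66, 0.018], [-0.0163, 0.0215, -0.004, -2.71, 1.25, -7.66, 0.018]]
  ]
}}

```text
time: 5.9
tcp_pos: [0.4477, 0.2038, 0.1725]
orientation: [0.939, 0.339, 0.033, 0.042]
force: [0.2, -1.0, -2.4]
gripper_width: 0.0235
grasp_force: 45.0
```

>>> {"method": "apply_moves", "body": {
  "targets": [
    [[-0.0189, 0.0193, -0.0034, -2.71, 1.25, -7.66, 0.018], [-0.0212, 0.0167, -0.003, -2.71, 1.25, -7.66, 0.018], [-0.0232, 0.0139, -0.0028, -2.71, 1.25, -7.66, 0.018], [-0.0248, 0.0108, -0.0027, -2.71, 1.25, -7.66, 0.018], [-0.026, 0.0075, -0.0028, -2.71, 1.25, -7.66, 0.018]]
  ]
}}

```text
time: 6.4
tcp_pos: [0.4326, 0.0704, 0.1944]
orientation: [0.763, 0.622, 0.104, 0.14]
force: [-0.5, -0.2, -1.9]
gripper_width: 0.0235
grasp_force: 45.0
```

Run:
```python
from h import *
kpose();print(r.state()['tcp_pos'])
p2,q2=tgt(.12,22.5);plan(p2,q2)
```

```text
t 6.4 knob rel seat mm [  4.73 128.03  86.35] ang -16.87 tilt 14.72 F [-1.5 -0.1 -1.3] Tq [ 0.13  0.42 -0.06] j [ 0.31  0.03 -0.79  2.24  0.42  0.66 -0.99] w 0.0235 45.0
[0.43261205 0.07042606 0.19441458]
rows 5 turn/row [-2.72  1.27 -7.64]
[-26.6   4.3  -3.1]
[-26.9   0.9  -3.5]
[-26.7  -2.5  -4.2]
[-26.   -5.8  -5. ]
[-24.9  -9.   -5.9]
```

>>> {"method": "apply_moves", "body": {
  "targets": [
    [[-0.0266, 0.0043, -0.0031, -2.72, 1.27, -7.64, 0.018], [-0.0269, 0.0009, -0.0035, -2.72, 1.27, -7.64, 0.018], [-0.0267, -0.0025, -0.0042, -2.72, 1.27, -7.64, 0.018], [-0.026, -0.0058, -0.005, -2.72, 1.27, -7.64, 0.018], [-0.0249, -0.009, -0.0059, -2.72, 1.27, -7.64, 0.018]]
  ]
}}

```text
time: 6.9
tcp_pos: [0.4162, -0.0087, 0.2043]
orientation: [0.606, 0.761, 0.142, 0.182]
force: [-0.3, -0.8, -1.7]
gripper_width: 0.0237
grasp_force: 45.0
```

>>> {"method": "apply_moves", "body": {
  "targets": [
    [[0, 0, 0, 0, 0, 0, 0.018], [0, 0, 0, 0, 0, 0, 0.018]]
  ]
}}

```text
time: 7.1
tcp_pos: [0.4166, -0.0075, 0.2042]
orientation: [0.608, 0.76, 0.142, 0.181]
force: [0.4, -0.3, -2.6]
gripper_width: 0.0238
grasp_force: 45.0
```

Run:
```python
from h import *
kpose()
p2,q2=tgt(.036,22.5);plan(p2,q2)
im,d,c,M=cam('wrist'); im2,d2,c2,M2=cam('side');s=r.state()
b=cv2.resize(im2[140:240,230:370],(560,400),interpolation=cv2.INTER_CUBIC)
save('w4.png',cv2.resize(np.hstack([im,b]),(800,267)))
# side-camera projected points of knob axis (seat axis) for check
for h in (0,.03,.12,.18):
    q=np.linalg.inv(M2)@np.r_[seat+h*az,1];print(h,c2['fx']*q[0]/q[2]+c2['cx'],c2['fy']*q[1]/q[2]+c2['cy'])
```

```text
t 7.1 knob rel seat mm [ -7.58  53.68 106.79] ang 7.15 tilt 6.29 F [-1.  -0.3 -2.4] Tq [ 0.12  0.54 -0.11] j [ 0.34 -0.14 -0.45  2.4  -0.    0.41  0.1 ] w 0.0238 45.0
rows 2 turn/row [-3.07  0.74 -7.61]
[-26.1   2.8  36.3]
[-26.6  -2.7  35.9]
0 293.85560948510476 203.15089869205474
0.03 296.69029489590173 199.18956311936256
0.12 305.93079209159805 186.27641582222287
0.18 312.78815096850866 176.6935889059248
```

View pics/w4.png

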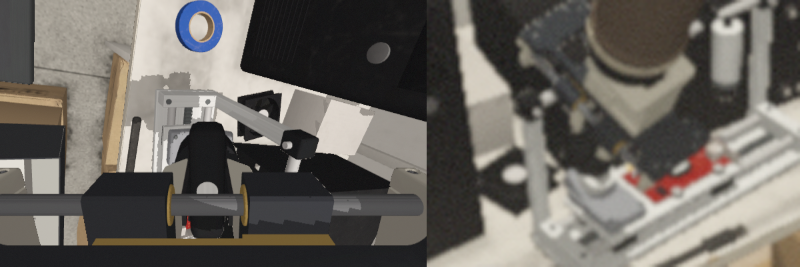

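The knob is held with its bar lengthwise in the jaws (white dot (207,187)). The last moves were slowed by joint speed, so I'm short of the target and go on in smaller rows.

Run:
```python
from h import *
p2,q2=tgt(.09,22.5);plan(p2,q2,5)
```

```text
rows 5 turn/row [-1.22  0.29 -3.02]
[-11.   -0.2   3.7]
[-11.   -0.8   3.7]
[-11.   -1.5   3.6]
[-10.9  -2.1   3.5]
[-10.8  -2.8   3.4]
```

>>> {"method": "apply_moves", "body": {
  "targets": [
    [[-0.011, -0.0002, 0.0037, -1.22, 0.29, -3.02, 0.018], [-0.011, -0.0008, 0.0037, -1.22, 0.29, -3.02, 0.018], [-0.011, -0.0015, 0.0036, -1.22, 0.29, -3.02, 0.018], [-0.0109, -0.0021, 0.0035, -1.22, 0.29, -3.02, 0.018], [-0.0108, -0.0028, 0.0034, -1.22, 0.29, -3.02, 0.018]]
  ]
}}

```text
time: 7.7
tcp_pos: [0.4355, -0.0604, 0.1928]
orientation: [0.492, 0.826, 0.165, 0.22]
force: [0.5, -0.1, -0.9]
gripper_width: 0.0241
grasp_force: 45.0
```

>>> {"method": "apply_moves", "body": {
  "targets": [
    [[0, 0, 0, 0, 0, 0, 0.018]]
  ]
}}

```text
time: 7.8
tcp_pos: [0.4353, -0.0608, 0.1925]
orientation: [0.492, 0.826, 0.165, 0.219]
force: [0.6, 0.7, -1.3]
gripper_width: 0.0237
grasp_force: 45.0
```

Run:
```python
from h import *
kpose()
p2,q2=tgt(.036,22.5);plan(p2,q2,4)
```

```text
t 7.8 knob rel seat mm [-6.500e-01 -8.000e-02  8.992e+01] ang 22.23 tilt 0.17 F [-0.1  0.6 -1.4] Tq [ 0.08  0.67 -0.04] j [ 0.07 -0.11  0.05  2.47 -0.46  0.26  1.03] w 0.0237 45.0
rows 4 turn/row [-0.04 -0.01 -0.07]
[-0.   0.2 13.5]
[-0.   0.2 13.5]
[-0.   0.2 13.5]
[-0.   0.2 13.5]
```

>>> {"method": "apply_moves", "body": {
  "targets": [
    [[0.0005, 0.0002, 0.0135, 0, 0, -0.1, 0.018], [0, 0.0002, 0.0135, 0, 0, -0.1, 0.018], [0, 0.0002, 0.0135, 0, 0, 0, 0.018], [0, 0.0002, 0.0135, 0, 0, 0, 0.018], [0, 0, 0, 0, 0, 0, 0.018]]
  ]
}}

```text
time: 8.3
tcp_pos: [0.4626, -0.0542, 0.1498]
orientation: [0.492, 0.827, 0.166, 0.218]
force: [-0.4, 0.3, -1.4]
gripper_width: 0.0238
grasp_force: 45.0
```

Run:
```python
from h import *
kpose()
p2,q2=tgt(.024,22.5);plan(p2,q2,2)
im2,d2,c2,M2=cam('side');im,d,c,M=cam('scene')
# look at knob tilt in hand: black points near axis
P=pts(d2,c2,M2);S=(P-seat)@Fm*1000
m=(np.hypot(S[...,0],S[...,1])<45)&(S[...,2]>30)&(S[...,2]<100)&(d2>.05)&(im2.max(-1)<70)
Q=S[m]
for lo in range(30,100,8):
    q=Q[(Q[:,2]>=lo)&(Q[:,2]<lo+8)]
    if len(q): print(lo,len(q),q.min(0).round(0),q.max(0).round(0))
b=cv2.resize(im2[150:220,250:350],(571,400),interpolation=cv2.INTER_CUBIC);a=cv2.resize(im[170:310,270:450],(514,400),interpolation=cv2.INTER_CUBIC)
save('w5.png',cv2.resize(np.hstack([a,b]),(800,295)))
```

```text
t 8.3 knob rel seat mm [ 0.4   3.59 38.97] ang 22.27 tilt 0.26 F [-1.   0.3 -1. ] Tq [0.   0.77 0.02] j [-0.06  0.03  0.15  2.5  -1.08  0.13  1.63] w 0.0238 45.0
rows 2 turn/row [-0.04 -0.12 -0.12]
[-1.6 -0.9  7.5]
[-1.6 -0.9  7.5]
38 3 [11. 22. 41.] [18. 25. 46.]
46 4 [ 5. 19. 48.] [20. 28. 53.]
54 10 [-24.   8.  54.] [17. 28. 62.]
62 14 [-25.   6.  63.] [18. 28. 70.]
70 18 [-25.   5.  70.] [15. 42. 78.]
78 11 [-23.  24.  79.] [-4. 43. 86.]
86 24 [-23. -14.  86.] [20. 44. 94.]
94 95 [-23. -19.  94.] [ 17.  43. 100.]
```

View pics/w5.png

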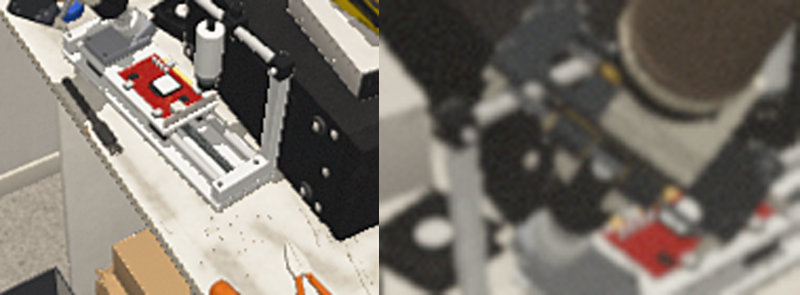

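Joint 6 is at its lower limit (0.13 against 0.12): the forearm is nearly in line with the tool. I'll fit simple arm kinematics from the recorded poses to see what is reachable.

```bash
cat > kin.py <<'E'
import numpy as np
from scipy.optimize import least_squares
from scipy.spatial.transform import Rotation as R
J=[[1.0374,.4351,.025,1.574,-.0116,1.134,-.0751],[.44,-.03,-.41,1.87,-.01,1.3,-1.53],[-.07,.35,-.7,1.78,.25,1.11,-1.98],[-.173,.53,-.606,1.957,.42,.782,-2.17],[.31,.03,-.79,2.24,.42,.66,-.99],[.34,-.14,-.45,2.4,0,.41,.1],[.07,-.11,.05,2.47,-.46,.26,1.03],[-.06,.03,.15,2.5,-1.08,.13,1.63]]
X=[[.26075,-.5675,.2097],[.3796,-.0572,.3304],[.4512,.2548,.2145],[.4523,.2571,.0583],[.4326,.0704,.1944],[.4166,-.0075,.2042],[.4353,-.0608,.1925],[.4626,-.0542,.1498]]
Q=[[.9769,.21369,0,0],[1,.003,0,0],[.974,.225,0,0],[.978,.208,0,0],[.763,.622,.104,.14],[.608,.76,.142,.181],[.492,.826,.165,.219],[.492,.827,.166,.218]]
def fk(j,p):
    d1,a1,L1,a2,L2,a3,Lt,g=p
    rz=lambda a:R.from_euler('z',a);ry=lambda a:R.from_euler('y',a)
    A=rz(-j[0]);t=A.apply([0,0,d1]);A=A*ry(j[1])*rz(-j[2]);t=t+A.apply([a1,0,L1])
    A=A*ry(j[3]);t=t+A.apply([a2,0,0]);A=A*rz(-j[4]);t=t+A.apply([0,0,L2]);A=A*ry(j[5]);t=t+A.apply([a3,0,0])
    A=A*rz(-j[6]+g);return t+A.apply([0,0,Lt]),A
def res(p):
    o=[]
    for j,x,q in zip(J,X,Q):
        t,A=fk(j,p);o+=list(t-x)+list(.3*(A.inv()*R.from_quat(q)).as_rotvec())
    return np.array(o)
best=min((least_squares(res,[.36,0,.42,0,.4,0,.25,g]) for g in (0,1.57,3.14,-1.57)),key=lambda s:s.cost)
P=best.x
if __name__=='__main__':
    print(P.round(4));print((res(P).reshape(-1,6)*1000).round(0))
E
python3 kin.py
```

```text
[ 0.2984 -0.1157  0.6554  0.0055  0.443  -0.0601  0.5244  1.5691]
[[ 51.  21.  14.  -0.   0.   1.]
 [-28.  52. -29.   1.   0.   1.]
 [-11.  20.   0.   1.   2.  -2.]
 [ -5.  36.  11.  -0.   0.   1.]
 [ -5.  29.  -7.  -1.   1.  -1.]
 [  4.  46.  -4.  -1.   1.   0.]
 [  6.  43.   7.   1.   1.   0.]
 [-10.  20.   7.   2.  -0.   0.]]
```

```bash
python3 - <<'E'
s=open('kin.py').read()
s=s.replace("d1,a1,L1,a2,L2,a3,Lt,g=p","d1,a1,L1,a2,L2,a3,Lt,g,a0,b1,b2,b3=p").replace("[0,0,d1]","[a0,b1,d1]").replace("[a1,0,L1]","[a1,b2,L1]").replace("[0,0,L2]","[0,b3,L2]").replace("[.36,0,.42,0,.4,0,.25,g]","[.36,0,.42,0,.4,0,.25,g,0,0,0,0]")
open('kin.py','w').write(s)
E
python3 kin.py
```

```text
[ 2.7920e-01 -4.0000e-03  5.6200e-01  1.0000e-04  4.3410e-01 -1.9000e-03
  3.9490e-01  1.5691e+00 -5.9000e-03 -3.4500e-02 -1.7000e-02 -2.8000e-03]
[[-1. -0.  2. -0.  0.  1.]
 [-0.  1. -1.  1.  0.  1.]
 [ 2. -2. -1.  1.  2. -2.]
 [-1.  2. -1. -0.  0.  1.]
 [-1.  1. -0. -1.  1. -1.]
 [-1. -2. -1. -1.  1.  0.]
 [ 1. -1.  2.  1.  1.  0.]
 [-0.  2.  0.  2. -0.  0.]]
```

```bash
cat > ik.py <<'E'
from h import *
import kin
LO=np.array([-2.62,-.44,-1.27,.08,-1.32,.12,-2.74]);HI=np.array([2.62,2.09,1.32,2.57,4.46,2,2.74])
def ik(p,q,seed,w=0,m=.02):
    Rq=R.from_quat(q)
    def f(j):
        t,A=kin.fk(j,kin.P);return np.r_[(t-p)*20,(A.inv()*Rq).as_rotvec()*5,w*(j-seed)]
    s=least_squares(f,np.clip(seed,LO+m+1e-3,HI-m-1e-3),bounds=(LO+m,HI-m));return s.x,np.linalg.norm(f(s.x)[:6])
from scipy.optimize import least_squares
def sols(p,q,n=60,rng=np.random.default_rng(0)):
    out=[]
    for i in range(n):
        j,e=ik(p,q,rng.uniform(LO,HI))
        if e<.01: out.append(j)
    return np.array(out)
E
python3 - <<'E'
from ik import *
for h,ang,sh in [(.04,22.5,0),(0,22.5,0),(0,-60,-.04),(0,-141,-.08)]:
    p,q=tgt(h,ang,(0,sh));S=sols(p,q,40)
    print(h,ang,len(S))
    if len(S): print(S[np.argsort(S[:,2])].round(2)[::max(1,len(S)//10)])
E
```

```text
0.04 22.5 11
[[-0.4   0.01  0.52  2.52 -1.07  0.14  1.64]
 [-0.4   0.01  0.52  2.52 -1.07  0.14  1.64]
 [-0.4   0.01  0.52  2.52 -1.07  0.14  1.64]
 [-0.4   0.01  0.52  2.52 -1.07  0.14  1.64]
 [-0.4   0.01  0.52  2.52 -1.07  0.14  1.64]
 [-0.4   0.01  0.52  2.52 -1.07  0.14  1.64]
 [-0.4   0.01  0.52  2.52 -1.07  0.14  1.64]
 [-0.4   0.01  0.52  2.52 -1.07  0.14  1.64]
 [-0.4   0.01  0.52  2.52 -1.07  0.14  1.64]
 [-0.4   0.01  0.52  2.52 -1.07  0.14  1.64]
 [-0.4   0.01  0.52  2.52 -1.07  0.14  1.64]]
0 22.5 23
[[ 1.17  0.4  -1.24  2.44  1.65  0.28 -1.  ]
 [ 1.12  0.36 -1.17  2.45  1.67  0.24 -1.03]
 [ 1.1   0.35 -1.14  2.45  1.69  0.22 -1.05]
 [ 1.06  0.32 -1.08  2.45  1.72  0.19 -1.09]
 [ 1.04  0.32 -1.06  2.45  1.73  0.17 -1.1 ]
 [ 1.01  0.3  -1.02  2.45  1.77  0.15 -1.14]
 [ 1.01  0.3  -1.01  2.45  1.77  0.15 -1.15]
 [ 1.    0.3  -1.    2.45  1.78  0.15 -1.16]
 [-0.02  0.15  0.13  2.5   4.3   0.14  2.55]
 [-0.19  0.15  0.31  2.51  4.35  0.17  2.5 ]
 [-0.49  0.17  0.67  2.53  4.43  0.24  2.43]
 [-0.53  0.17  0.71  2.53  4.44  0.25  2.43]]
0 -60 10
[[ 1.28  0.44 -1.25  2.41  1.52  0.26 -2.19]
 [ 1.27  0.43 -1.22  2.41  1.52  0.24 -2.2 ]
 [ 1.26  0.42 -1.21  2.41  1.52  0.23 -2.2 ]
 [ 1.19  0.37 -1.1   2.41  1.52  0.16 -2.21]
 [ 1.18  0.36 -1.09  2.41  1.52  0.15 -2.22]
 [ 1.17  0.36 -1.08  2.41  1.52  0.15 -2.22]
 [ 1.17  0.36 -1.08  2.41  1.52  0.15 -2.22]
 [ 1.17  0.36 -1.08  2.41  1.52  0.15 -2.22]
 [ 1.17  0.35 -1.07  2.41  1.53  0.14 -2.22]
 [ 1.16  0.35 -1.07  2.41  1.53  0.14 -2.22]]
0 -141 0
```

```bash
cat >> h.py <<'E'
def tgt2(h,ang,phi,sh=0,g=.0568,off=(0,0)):
    a=np.radians(ang);ty=np.cos(a)*ax+np.sin(a)*ys;tz=-az;M=np.c_[np.cross(ty,tz),ty,tz]
    M=M@R.from_euler('y',phi,degrees=True).as_matrix()
    return seat+sh*ys+(h+g)*az+off[0]*ax+off[1]*ys+.035*M[:,2],R.from_matrix(M).as_quat()
E
cat > sc.py <<'E'
from ik import *
seeds=[np.array(x) for x in ([.34,-.14,-.45,2.3,0,.6,.1],[0,.1,0,2.2,0,.6,0],[.5,.2,-.6,2.2,.8,.5,-1.5],[-.3,.2,.4,2.2,-.8,.5,1.5],[0,.1,0,2.2,0,.6,2],[0,.1,0,2.2,0,.6,-2],[1,.3,-1,2.4,1.6,.3,-1],[-.4,.2,.6,2.4,3.5,.3,1])]
def scan(a,sh,phis,h=0):
  row=[]
  for ph in phis:
    b=None
    for sd in seeds:
      j,e=ik(*tgt2(h,a,ph,sh),sd,m=.06)
      if e<.01 and (b is None or min(j[5],.6)>min(b[5],.6)): b=j
    row.append('  --  ' if b is None else '%.2f/%.1f/%.1f'%(b[5],b[4],b[6]))
  print(a,round(sh,3),row,flush=True)
E
python3 - <<'E'
from sc import *
ph=(-40,-30,-20,-10,10,20,30,40);print(ph)
for d in (0,55,110,164):
  for f in (0,180): scan(22.5-d+f,-.028*np.radians(d),ph)
for f in (0,180): scan(22.5+f,0,ph,.04)
E
```

```text
(-40, -30, -20, -10, 10, 20, 30, 40)
22.5 -0.0 ['  --  ', '  --  ', '  --  ', '  --  ', '0.38/-1.2/1.9', '0.69/-1.1/1.9', '0.74/-0.7/1.6', '0.95/-0.7/1.6']
202.5 -0.0 ['0.95/-0.7/-1.5', '0.72/-0.7/-1.5', '0.53/-0.9/-1.5', '0.29/-1.0/-1.4', '  --  ', '  --  ', '  --  ', '  --  ']
-32.5 -0.027 ['0.87/0.9/-1.7', '0.67/1.0/-1.7', '0.65/1.2/-1.8', '0.29/1.3/-1.7', '  --  ', '  --  ', '0.25/-1.3/1.5', '0.55/-1.3/1.7']
147.5 -0.027 ['0.54/-1.3/-1.5', '0.25/-1.3/-1.6', '  --  ', '  --  ', '0.21/1.2/1.5', '0.49/1.1/1.4', '0.75/1.0/1.4', '0.96/1.0/1.4']
-87.5 -0.054 ['0.96/-0.3/-1.0', '0.73/-0.1/-1.2', '0.63/-0.7/-0.5', '0.38/-0.9/-0.4', '0.27/2.9/2.4', '  --  ', '  --  ', '  --  ']
92.5 -0.054 ['  --  ', '  --  ', '  --  ', '0.30/2.6/-0.5', '0.34/0.6/1.3', '0.60/0.5/1.4', '0.81/0.4/1.5', '1.06/0.4/1.4']
-141.5 -0.08 ['1.11/-0.6/-1.3', '0.89/-0.6/-1.3', '0.64/-0.6/-1.3', '0.58/-1.1/-0.9', '0.33/2.5/1.7', '  --  ', '  --  ', '  --  ']
38.5 -0.08 ['  --  ', '  --  ', '  --  ', '0.42/2.2/-1.1', '0.53/-1.1/2.2', '0.64/-0.6/1.8', '0.92/-0.7/1.9', '1.30/-0.8/2.1']
22.5 0 ['  --  ', '  --  ', '  --  ', '  --  ', '0.44/-1.0/1.7', '0.62/-0.8/1.6', '0.83/-0.8/1.6', '1.03/-0.7/1.6']
202.5 0 ['1.03/-0.7/-1.5', '0.83/-0.7/-1.5', '0.65/-0.9/-1.5', '0.40/-0.9/-1.5', '  --  ', '  --  ', '  --  ', '  --  ']
```

Tilting the tool about 25° sideways in the bar plane (allowed by the grip) makes it feasible. I'll check the whole scheme: set the knob down, regrip tilted, insert, wind. I also check body clearance to the rod, posts and camera.

```bash
cat > sc2.py <<'E'
from sc import *
t=np.linspace
g=np.stack(np.meshgrid(t(-.0375,.0375,7),t(-.095,.095,17),t(-.2,-.082,7)),-1).reshape(-1,3)
psi=np.radians(6.2)
xs=np.array([np.cos(psi),np.sin(psi),0])
rod=np.array([.520,-.06,.207])
lens=np.array([.511,-.241,.125])
def clear(p,q):
    W=R.from_quat(q).apply(g)+p
    v=W-rod;dr=np.linalg.norm(v-np.outer(v@ys,ys),axis=1).min()-.006
    dc=(np.linalg.norm((W-lens)[:,:2],axis=1)-.017)[W[:,2]<.235];dc=dc.min() if len(dc) else 9
    pl=np.array([.510,.010]);dp=(np.linalg.norm(W[:,:2]-pl,axis=1)-.012)[W[:,2]<.222];dp=dp.min() if len(dp) else 9
    return (np.array([dr,dc,dp])*1000).round(0)
E
python3 - <<'E'
from sc2 import *
print('insert',[(ph,clear(*tgt2(0,22.5,ph))) for ph in (15,25,35)])
print('insert start',[(ph,clear(*tgt2(0,-15,ph,-.018))) for ph in (15,25)])
for d in (30,45,60,80,100,120,140,164):
  print(22.5-d,[(ph,*clear(*tgt2(0,22.5-d,ph,-.028*np.radians(d)))) for ph in (-40,-30,-20,-10,10,20,30)])
print('place')
for yaw in (90,110,130):
  for ph in (0,25):
    M=R.from_quat(down(yaw))*R.from_euler('y',ph,degrees=True)
    p=np.array([.45,.22,.0568])+.035*M.apply([0,0,1])
    for sd in ([-.3,.5,-.3,2,-.5,.8,1.6],[-.2,.5,-.5,2,.4,.8,1]):
      j,e=ik(p,M.as_quat(),np.array(sd),m=.06);print(yaw,ph,e.round(3),j.round(2))
scan(5,-.0085,(10,20,30));scan(-15,-.018,(-30,-20,-10,10,20,30))
E
```

```text
insert [(15, array([  8., 122.,  34.])), (25, array([ -1., 104.,  39.])), (35, array([-1., 79., 44.]))]
insert start [(15, array([ 7., 76., 67.])), (25, array([-2., 62., 80.]))]
-7.5 [(-40, np.float64(-3.0), np.float64(147.0), np.float64(3.0)), (-30, np.float64(-5.0), np.float64(137.0), np.float64(11.0)), (-20, np.float64(3.0), np.float64(127.0), np.float64(24.0)), (-10, np.float64(11.0), np.float64(116.0), np.float64(31.0)), (10, np.float64(11.0), np.float64(97.0), np.float64(55.0)), (20, np.float64(3.0), np.float64(85.0), np.float64(64.0)), (30, np.float64(-3.0), np.float64(66.0), np.float64(78.0))]
-22.5 [(-40, np.float64(-1.0), np.float64(122.0), np.float64(16.0)), (-30, np.float64(-4.0), np.float64(112.0), np.float64(33.0)), (-20, np.float64(4.0), np.float64(98.0), np.float64(43.0)), (-10, np.float64(12.0), np.float64(85.0), np.float64(53.0)), (10, np.float64(13.0), np.float64(66.0), np.float64(72.0)), (20, np.float64(7.0), np.float64(58.0), np.float64(82.0)), (30, np.float64(4.0), np.float64(42.0), np.float64(92.0))]
-37.5 [(-40, np.float64(-3.0), np.float64(91.0), np.float64(2
[... 2644 characters left out ...]
-0.21  0.5  -0.08  2.18 -0.88  0.5   0.51]
90 25 0.0 [ 0.2   0.58 -0.61  2.15 -0.26  0.37 -0.08]
110 0 0.0 [-0.72  0.49  0.21  2.07 -0.18  0.59 -0.04]
110 0 0.0 [-0.47  0.49 -0.13  2.05  0.11  0.6  -0.32]
110 25 0.0 [-0.21  0.56 -0.07  2.06 -0.66  0.68  0.63]
110 25 0.0 [ 0.24  0.66 -0.68  2.03 -0.08  0.59  0.08]
130 0 0.0 [-0.58  0.49  0.02  2.06 -0.02  0.59  0.15]
130 0 0.0 [-0.39  0.5  -0.23  2.05  0.19  0.61 -0.05]
130 25 0.0 [-0.21  0.61 -0.1   1.93 -0.47  0.84  0.76]
130 25 0.0 [ 0.14  0.68 -0.59  1.91 -0.07  0.79  0.38]
5 -0.009 ['0.29/-1.3/1.7', '0.69/-1.3/1.8', '0.81/-1.1/1.8']
-15 -0.018 ['0.77/1.3/-1.8', '0.63/1.4/-1.8', '0.37/1.6/-1.7', '  --  ', '0.39/-1.3/1.6', '0.62/-1.2/1.7']
```

```bash
cat > path.py <<'E'
from sc2 import *
def bench(yaw,ph,gz,xy=(.45,.22)):
    M=R.from_quat(down(yaw))*R.from_euler('y',ph,degrees=True)
    return np.array([*xy,gz])+.035*M.apply([0,0,1]),M.as_quat()
def follow(j,A,B,n):
    (p0,q0),(p1,q1)=A,B;R0=R.from_quat(q0);rv=(R0.inv()*R.from_quat(q1)).as_rotvec();vm=0;ji=j
    for i in range(1,n+1):
        jn,e=ik(p0+(p1-p0)*i/n,(R0*R.from_rotvec(rv*i/n)).as_quat(),j,w=.05,m=.005);vm=max(vm,np.abs(jn-j).max()/.1);j=jn
    print('->',j.round(2),'err',e.round(3),'vmax',vm.round(2),'clear',clear(p1,q1));return j
E
python3 - <<'E'
from path import *
s=r.state();C=(s['tcp_pos'],s['orientation']);j=s['joint_pos']
U=tgt2(.10,22.5,0);j=follow(j,C,U,4)
print('place');V=bench(110,0,.20);j=follow(j,U,V,12)
W=bench(110,0,.0568);j=follow(j,V,W,4)
X=bench(110,15,.062);j=follow(j,W,X,3)
print('carry');Y=bench(110,15,.2);j=follow(j,X,Y,4)
Z=tgt2(.1,22.5,15,0,.062);j=follow(j,Y,Z,12)
print('insert')
for h in (.07,.05,.035,.02,0): Z2=tgt2(h,22.5,15,0,.062);j=follow(j,Z,Z2,3);Z=Z2
for a in range(14,-40,-8):
    Z2=tgt2(0,a,15,-.028*np.radians(22.5-a),.062);j=follow(j,Z,Z2,2);Z=Z2;print(a)
E
```

```text
-> [ 0.14 -0.13 -0.01  2.46 -0.46  0.29  1.04] err 0.0 vmax 3.06 clear [118. 185. 214.]
place
-> [-0.14  0.33 -0.53  1.9   0.2   0.96 -0.41] err 0.0 vmax 2.76 clear [  34. 9000. 9000.]
-> [-0.23  0.53 -0.43  2.04  0.36  0.65 -0.56] err 0.0 vmax 0.79 clear [ -1. 400. 168.]
-> [ 0.12  0.59 -0.66  2.03  0.16  0.6  -0.24] err 0.0 vmax 1.19 clear [ -4. 358. 127.]
carry
-> [ 0.22  0.4  -0.77  1.9   0.02  0.9  -0.17] err 0.0 vmax 0.77 clear [  23. 9000. 9000.]
-> [ 1.09  0.04 -0.69  2.27 -0.68  0.68  1.48] err 0.0 vmax 1.82 clear [ 112.  169. 9000.]
insert
-> [ 1.04  0.12 -0.71  2.28 -0.67  0.57  1.46] err 0.0 vmax 0.36 clear [ 82. 144. 175.]
-> [ 1.01  0.17 -0.71  2.29 -0.66  0.5   1.44] err 0.0 vmax 0.23 clear [ 63. 136. 140.]
-> [ 0.99  0.21 -0.71  2.29 -0.65  0.45  1.43] err 0.0 vmax 0.17 clear [ 48. 132. 106.]
-> [ 0.96  0.25 -0.71  2.3  -0.64  0.4   1.42] err 0.0 vmax 0.16 clear [ 33. 129.  77.]
-> [ 0.92  0.3  -0.7   2.3  -0.63  0.34  1.41] err 0.0 vmax 0.2 clear [ 13. 123.  37.]
-> [ 0.99  0.31 -0.74  2.31 -0.74  0.33  1.41] err 0.0 vmax 0.53 clear [ 13. 119.  47.]
14
-> [ 1.05  0.33 -0.78  2.33 -0.84  0.31  1.4 ] err 0.0 vmax 0.51 clear [ 12. 113.  51.]
6
-> [ 1.12  0.36 -0.83  2.34 -0.94  0.28  1.4 ] err 0.0 vmax 0.53 clear [ 13. 102.  63.]
-2
-> [ 1.19  0.38 -0.9   2.36 -1.05  0.25  1.4 ] err 0.0 vmax 0.56 clear [13. 89. 68.]
-10
-> [ 1.27  0.42 -0.98  2.38 -1.17  0.2   1.4 ] err 0.0 vmax 0.6 clear [13. 73. 74.]
-18
-> [ 1.36  0.47 -1.09  2.4  -1.31  0.13  1.43] err 0.001 vmax 0.75 clear [17. 56. 82.]
-26
-> [ 1.39  0.48 -1.1   2.4  -1.31  0.13  1.31] err 0.133 vmax 0.6 clear [22. 47. 89.]
-34
```

Run:
```python
from path import *
s=r.state()
U=tgt2(.10,22.5,0);plan(*U,5)
V=bench(110,0,.20);plan(*V,10,p0=U[0],q0=U[1])
```

```text
rows 5 turn/row [-0.02 -0.03 -0.03]
[ -0.6  -0.3 -12. ]
[ -0.7  -0.3 -12. ]
[ -0.7  -0.3 -12. ]
[ -0.7  -0.3 -12. ]
[ -0.7  -0.3 -12. ]
rows 10 turn/row [3.04 1.   0.85]
[24.9 12.7  5.7]
[24.9 12.7  5.5]
[25.  12.6  5.2]
[25.1 12.5  5. ]
[25.2 12.4  4.8]
[25.3 12.3  4.6]
[25.4 12.1  4.4]
[25.5 12.   4.2]
[25.6 11.8  4. ]
[25.8 11.6  3.8]
```

>>> {"method": "apply_moves", "body": {
  "targets": [
    [[-0.0006, -0.0003, -0.012, 0, 0, 0, 0.018], [-0.0006, -0.0003, -0.012, 0, 0, 0, 0.018], [-0.0006, -0.0003, -0.012, 0, 0, 0, 0.018], [-0.0006, -0.0003, -0.012, 0, 0, 0, 0.018], [-0.0006, -0.0003, -0.012, 0, 0, 0, 0.018]]
  ]
}}

```text
time: 8.9
tcp_pos: [0.4308, -0.0632, 0.2011]
orientation: [0.491, 0.827, 0.165, 0.22]
force: [0.3, 1.0, -2.6]
gripper_width: 0.0235
grasp_force: 45.0
```

>>> {"method": "apply_moves", "body": {
  "targets": [
    [[0.0249, 0.0127, 0.0057, 3.04, 1, 0.85, 0.018], [0.0249, 0.0127, 0.0055, 3.04, 1, 0.85, 0.018], [0.025, 0.0126, 0.0052, 3.04, 1, 0.85, 0.018], [0.0251, 0.0125, 0.005, 3.04, 1, 0.85, 0.018], [0.0252, 0.0124, 0.0048, 3.04, 1, 0.85, 0.018]]
  ]
}}

```text
time: 9.4
tcp_pos: [0.4404, 0.0631, 0.1859]
orientation: [0.534, 0.831, 0.092, 0.123]
force: [1.2, -0.4, -2.0]
gripper_width: 0.0238
grasp_force: 45.0
```

>>> {"method": "apply_moves", "body": {
  "targets": [
    [[0.0253, 0.0123, 0.0046, 3.04, 1, 0.85, 0.018], [0.0254, 0.0121, 0.0044, 3.04, 1, 0.85, 0.018], [0.0255, 0.012, 0.0042, 3.04, 1, 0.85, 0.018], [0.0256, 0.0118, 0.004, 3.04, 1, 0.85, 0.018], [0.0258, 0.0116, 0.0038, 3.04, 1, 0.85, 0.018]]
  ]
}}

```text
time: 9.9
tcp_pos: [0.4502, 0.2046, 0.1683]
orientation: [0.572, 0.82, 0.01, 0.013]
force: [-1.2, -0.0, -1.5]
gripper_width: 0.0238
grasp_force: 45.0
```

Run:
```python
from path import *
s=r.state();print(s['time'],s['tcp_pos'],s['joint_pos'].round(2),s['gripper_width'])
W=bench(110,0,.0568);plan(*W,5)
```

```text
9.9 [0.45022437 0.20463042 0.16832457] [-0.12  0.3  -0.52  1.93  0.21  0.93 -0.39] 0.023788024302989413
rows 5 turn/row [0.35 0.11 0.05]
[ 3.2  0.1 29.3]
[ 3.1  0.3 29.3]
[ 3.1  0.5 29.3]
[ 3.   0.7 29.3]
[ 3.   0.8 29.3]
```

>>> {"method": "apply_moves", "body": {
  "targets": [
    [[0, 0, 0.03, 0, 0, 0, 0.018], [0, 0, 0.03, 0, 0, 0, 0.018], [0, 0, 0.03, 0, 0, 0, 0.018], [0, 0, 0, 0, 0, 0, 0.018], [0, 0, 0, 0, 0, 0, 0.018]]
  ]
}}

```text
time: 10.4
tcp_pos: [0.4515, 0.2055, 0.0783]
orientation: [0.57, 0.822, 0.01, 0.011]
force: [0.8, -0.2, -1.7]
gripper_width: 0.0235
grasp_force: 45.0
```

Run:
```python
from path import *
s=r.state();print(s['time'],s['tcp_pos'],s['joint_pos'].round(2),s['gripper_width'])
W=bench(110,0,.0568);plan(*W,3)
```

```text
10.4 [0.45148191 0.20546206 0.07830783] [-0.17  0.42 -0.48  2.03  0.31  0.73 -0.48] 0.023505186406723205
rows 3 turn/row [0.56 0.11 0.17]
[ 4.8  0.7 18.8]
[ 4.8  0.9 18.8]
[ 4.8  1.  18.8]
```

>>> {"method": "apply_moves", "body": {
  "targets": [
    [[0, 0, 0.02, 0.56, 0.11, 0.17, 0.018], [0, 0, 0.02, 0.56, 0.11, 0.17, 0.018], [0, 0, 0.015, 0.56, 0.11, 0, 0.018], [0, 0, 0, 0, 0, 0, 0.018], [0, 0, 0, 0, 0, 0, 0.018]]
  ]
}}

```text
time: 10.9
tcp_pos: [0.4481, 0.2054, 0.0227]
orientation: [0.571, 0.821, -0.002, -0.002]
force: [-12.3, 1.0, -9.0]
gripper_width: 0.0236
grasp_force: 45.0
```

Run:
```python
from path import *
s=r.state();print(s['time'],s['tcp_pos'],s['joint_pos'].round(2),s['force'])
Rm=R.from_quat(s['orientation']).as_matrix();print(Rm.round(4))
W=bench(110,0,.0568);plan(*W,1)
```

```text
10.9 [0.44811722 0.20545    0.02265642] [-0.21  0.52 -0.44  2.05  0.35  0.65 -0.53] [-12.25704708   0.98586017  -8.98130616]
[[-3.470e-01  9.378e-01 -6.300e-03]
 [ 9.378e-01  3.470e-01 -1.600e-03]
 [ 7.000e-04 -6.400e-03 -1.000e+00]]
rows 1 turn/row [-0.37 -0.04  0.31]
[13.   6.8  0.8]
```

>>> {"method": "apply_moves", "body": {
  "targets": [
    [[0, 0, 0, 0, 0, 0, 0.018], [0, 0, 0, 0, 0, 0, 0.06]]
  ]
}}

```text
time: 11.1
tcp_pos: [0.4482, 0.2054, 0.0229]
orientation: [0.571, 0.821, -0.002, -0.002]
force: [-12.8, 0.2, -7.3]
gripper_width: 0.0284
grasp_force: 0.0
```

>>> {"method": "apply_moves", "body": {
  "targets": [
    [[0, 0, 0, 0, 0, 0, 0.06], [0, 0, 0, 0, 0, 0, 0.06], [0, 0, 0, 0, 0, 0, 0.06], [0, 0, 0, 0, 0, 0, 0.06]]
  ]
}}

```text
time: 11.5
tcp_pos: [0.4482, 0.2054, 0.023]
orientation: [0.571, 0.821, -0.002, -0.002]
force: [-13.5, 0.5, -6.8]
gripper_width: 0.0575
grasp_force: 0.0
```

Run:
```python
from path import *
s=r.state();print(s['time'],s['tcp_pos'],s['joint_pos'].round(2),s['force'],s['gripper_width'])
im2,d2,c2,M2=cam('side');im,d,c,M=cam('wrist');P=pts(d,c,M);P[d<.05]=np.nan
m=(abs(P[...,2]-.059)<.005)&(abs(P[...,0]-.45)<.06)&(abs(P[...,1]-.205)<.06)
K=P[m];b=cv2.minAreaRect((K[:,:2]*1000).astype(np.float32));print(len(K),K.mean(0),b)
b=cv2.resize(im2[220:300,170:284],(570,400),interpolation=cv2.INTER_CUBIC)
save('w6.png',cv2.resize(np.hstack([im,b]),(800,264)))
X=bench(110,15,.062,(.448,.2055));plan(*X,3)
```

```text
11.5 [0.44816439 0.20544861 0.02300643] [-0.21  0.52 -0.44  2.05  0.35  0.65 -0.53] [-13.48854667   0.48160969  -6.76990419] 0.05753016913597757
8015 [0.44648796 0.21163865 0.05922407] ((443.06939697265625, 205.6519775390625), (75.21299743652344, 75.39949798583984), 74.0274658203125)
rows 3 turn/row [-0.13  4.99  0.08]
[ 3.1 -0.  -1.7]
[ 3.2 -0.  -1.5]
[ 3.3 -0.  -1.2]
```

View pics/w6.png

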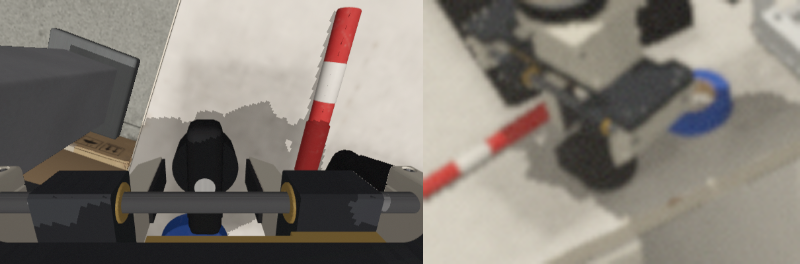

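The hand's body is pressing the PC tower on the right of the picture (px ~(365,160)) with about 13 N. I'll back off: grip again, shift toward the robot, yaw the knob, and check the bench edge first.

Run:
```python
from path import *
z=np.load('w1.npz');P=z['P'];P[z['d']<.05]=np.nan
Q=P[...,:][(abs(P[...,2])<.01)]
for y in (.1,.15,.2,.25):
    q=Q[abs(Q[:,1]-y)<.01];print(y,len(q),q[:,0].min() if len(q) else None)
z=np.load('side0.npz');P=z['P'];q=P[(P[...,2]>.05)&(P[...,2]<.25)&(abs(P[...,1]-.2)<.05)];print('tower min x',np.percentile(q[:,0],[0,2,10,50]))
for y in (.1,.15,.2,.25,.3):
  q=P[(P[...,2]>.08)&(P[...,2]<.25)&(abs(P[...,1]-y)<.01)];print(y,len(q),q[:,0].min() if len(q) else None)
s=r.state();M=R.from_quat(s['orientation'])
B=bench(80,0,.0568+.02,(.43,.205));print('lift');plan(*B,6)
j=s['joint_pos'];j=follow(j,(s['tcp_pos'],s['orientation']),B,5)
W=bench(80,0,.0568,(.43,.205));j=follow(j,B,W,2);X=bench(80,15,.062,(.43,.205));j=follow(j,W,X,3);Y=bench(80,15,.2,(.43,.205));j=follow(j,X,Y,4)
Z=tgt2(.1,22.5,15,0,.062);j=follow(j,Y,Z,14)
```

```text
0.1 1601 0.05916355808567675
0.15 2122 -0.004754424609028085
0.2 1913 0.38943818281517084
0.25 1117 0.38897036508355476
tower min x [0.4096458  0.43389483 0.54485414 0.54774099]
0.1 336 0.014248576002067304
0.15 328 0.5441899094345115
0.2 352 0.5423710459743418
0.25 901 0.542472452674911
0.3 299 0.9910488920544522
lift
rows 6 turn/row [-0.06  0.01  5.05]
[ 1.  -2.9 -3.1]
[ 0.7 -3.  -3.1]
[ 0.5 -3.  -3.1]
[ 0.2 -3.  -3.1]
[-0.1 -3.  -3.1]
[-0.3 -3.  -3.1]
-> [-0.31  0.45 -0.32  2.09  0.23  0.64 -0.96] err 0.0 vmax 0.88 clear [ -1. 376. 130.]
-> [-0.32  0.48 -0.3   2.1   0.25  0.59 -0.98] err 0.0 vmax 0.24 clear [ -1. 376. 130.]
-> [ 0.04  0.48 -0.55  2.2   0.09  0.37 -0.69] err 0.0 vmax 1.42 clear [ -5. 335.  89.]
-> [ 0.18  0.26 -0.67  2.06 -0.08  0.73 -0.58] err 0.0 vmax 0.89 clear [  23. 9000. 9000.]
-> [ 0.85  0.02 -0.45  2.28 -0.71  0.68  1.49] err 0.0 vmax 1.76 clear [ 112.  169. 9000.]
```

>>> {"method": "apply_moves", "body": {
  "targets": [
    [[0, -0.006, 0, 0, 0, 0, 0.018], [0, 0, 0, 0, 0, 0, 0.018], [0, 0, 0, 0, 0, 0, 0.018], [0, 0, 0, 0, 0, 0, 0.018], [0, 0, 0, 0, 0, 0, 0.018]]
  ]
}}

```text
time: 12.1
tcp_pos: [0.4469, 0.2045, 0.0229]
orientation: [0.572, 0.82, 0.001, -0.001]
force: [3.4, 0.4, 2.9]
gripper_width: 0.0249
grasp_force: 1.8
```

>>> {"method": "apply_moves", "body": {
  "targets": [
    [[0.0005, -0.003, -0.01, 0, 0, 0, 0.018], [0.0005, -0.003, -0.01, 0, 0, 6, 0.018], [0.0005, -0.003, 0, 0, 0, 8, 0.018], [0, -0.003, 0, 0, 0, 8, 0.018], [0, -0.003, 0, 0, 0, 8, 0.018]]
  ]
}}

```text
time: 12.6
tcp_pos: [0.4304, 0.2024, 0.0429]
orientation: [0.766, 0.642, -0.0, -0.002]
force: [0.0, 0.6, -1.6]
gripper_width: 0.0237
grasp_force: 44.9
```

>>> {"method": "apply_moves", "body": {
  "targets": [
    [[0, 0, 0, 0, 0, 0, 0.018], [0, 0, 0, 0, 0, 0, 0.018]]
  ]
}}

```text
time: 12.8
tcp_pos: [0.4307, 0.2026, 0.0427]
orientation: [0.763, 0.646, -0.0, -0.001]
force: [-0.0, -0.9, -2.0]
gripper_width: 0.0235
grasp_force: 44.9
```

Run:
```python
from path import *
s=r.state();print(s['time'],s['tcp_pos'],s['joint_pos'].round(2),s['force'],s['gripper_width'],s['grasp_force'])
Rm=R.from_quat(s['orientation']).as_matrix();yaw=np.degrees(np.arctan2(Rm[1,0],Rm[0,0]));print('yaw',yaw)
xy=(s['tcp_pos'][0],s['tcp_pos'][1])
W=bench(yaw,0,.0568,xy);plan(*W,2)
X=bench(yaw,15,.062,xy);plan(*X,3,p0=W[0],q0=W[1])
```

```text
12.8 [0.43071053 0.20258664 0.04266819] [-0.3   0.45 -0.32  2.09  0.22  0.64 -0.94] [-0.0437177  -0.87416811 -1.95936261] 0.023523518551724302 44.857521057128906
yaw 80.52353389539546
rows 2 turn/row [-0.07 -0.03  0.  ]
[-0.   0.  10.4]
[-0.   0.  10.4]
rows 3 turn/row [ 0.  5. -0.]
[ 3.   0.  -2.1]
[ 3.2  0.  -1.9]
[ 3.3  0.  -1.6]
```

>>> {"method": "apply_moves", "body": {
  "targets": [
    [[0, 0, 0.01, 0, 0, 0, 0.018], [0, 0, 0.0102, 0, 0, 0, 0.018], [0, 0, 0, 0, 0, 0, 0.045], [0, 0, 0, 0, 0, 0, 0.045], [0, 0, 0, 0, 0, 0, 0.045]]
  ]
}}

```text
time: 13.3
tcp_pos: [0.4305, 0.2025, 0.0217]
orientation: [0.764, 0.645, -0.001, -0.002]
force: [-0.4, 1.2, -0.5]
gripper_width: 0.0426
grasp_force: 0.0
```

>>> {"method": "apply_moves", "body": {
  "targets": [
    [[0.003, 0, -0.0021, 0, 5, 0, 0.045], [0.0032, 0, -0.0019, 0, 5, 0, 0.045], [0.0033, 0, -0.0016, 0, 5, 0, 0.045], [0, 0, 0, 0, 0, 0, 0.018], [0, 0, 0, 0, 0, 0, 0.018]]
  ]
}}

```text
time: 13.8
tcp_pos: [0.4325, 0.2106, 0.0284]
orientation: [0.759, 0.638, 0.099, -0.085]
force: [0.7, 0.6, 0.1]
gripper_width: 0.0336
grasp_force: 0.0
```

>>> {"method": "apply_moves", "body": {
  "targets": [
    [[0, 0, 0, 0, 0, 0, 0.018], [0, 0, 0, 0, 0, 0, 0.018], [0, 0, 0, 0, 0, 0, 0.018]]
  ]
}}

```text
time: 14.1
tcp_pos: [0.4323, 0.213, 0.0288]
orientation: [0.757, 0.64, 0.1, -0.085]
force: [0.1, 0.7, -0.0]
gripper_width: 0.0234
grasp_force: 44.9
```

Run:
```python
from path import *
s=r.state();print(s['time'],s['tcp_pos'],s['joint_pos'].round(2),s['force'],s['gripper_width'],s['grasp_force'])
Rm=R.from_quat(s['orientation']).as_matrix();G=s['tcp_pos']-.035*Rm[:,2];print('G',G,'phi',np.degrees(np.arccos(-Rm[2,2])))
# knob frame in tool: knob at (.4307,.2026,0) upright
print('K in tool',Rm.T@(np.array([.4307,.2026,0])-s['tcp_pos']), 'up in tool',Rm.T@[0,0,1])
yaw=80.5;Y=bench(yaw,15,.2,G[:2]);plan(*Y,3)
Z=tgt2(.1,22.5,15,0,.062);plan(*Z,15,p0=Y[0],q0=Y[1]);
j=follow(s['joint_pos'],(s['tcp_pos'],s['orientation']),Y,3);j=follow(j,Y,Z,15)
```

```text
14.1 [0.43227087 0.21299018 0.02880366] [ 0.03  0.48 -0.54  2.2   0.06  0.37 -0.66] [ 0.05882686  0.74317412 -0.02114794] 0.023429359666522202 44.929237961769104
G [0.43082372 0.20400464 0.06259961] phi 15.072307034641677
K in tool [-0.01763509  0.00023252  0.02508035] up in tool [ 0.26003062 -0.00193634 -0.96559843]
rows 3 turn/row [-0.03 -0.02 -0.03]
[ 11.9  -0.1 -44.2]
[ 11.9  -0.  -44.2]
[ 11.9  -0.  -44.2]
rows 15 turn/row [-1.45 -0.13 -2.96]
[-16.4   2.4  -7.1]
[-16.5   1.7  -7. ]
[-16.6   1.   -6.9]
[-16.7   0.3  -6.9]
[-16.7  -0.3  -6.8]
[-16.7  -1.   -6.8]
[-16.6  -1.7  -6.8]
[-16.5  -2.4  -6.8]
[-16.4  -3.1  -6.9]
[-16.2  -3.7  -6.9]
[-16.   -4.4  -7. ]
[-15.8  -5.   -7.1]
[-15.5  -5.7  -7.2]
[-15.3  -6.3  -7.3]
[-14.9  -6.9  -7.4]
-> [ 0.16  0.25 -0.64  2.06 -0.09  0.73 -0.56] err 0.0 vmax 1.23 clear [  23. 9000. 9000.]
-> [ 0.81  0.02 -0.42  2.29 -0.71  0.68  1.49] err 0.0 vmax 1.63 clear [ 112.  169. 9000.]
```

>>> {"method": "apply_moves", "body": {
  "targets": [
    [[0.0119, 0, -0.0442, 0, 0, 0, 0.018], [0.0119, 0, -0.0442, 0, 0, 0, 0.018], [0.0119, 0, -0.0442, 0, 0, 0, 0.018], [-0.0164, 0.0024, -0.0071, -1.45, -0.13, -2.96, 0.018], [-0.0165, 0.0017, -0.007, -1.45, -0.13, -2.96, 0.018]]
  ]
}}

```text
time: 14.6
tcp_pos: [0.4318, 0.1765, 0.1725]
orientation: [0.724, 0.676, 0.119, -0.058]
force: [0.4, -0.5, -2.8]
gripper_width: 0.0238
grasp_force: 44.9
```

>>> {"method": "apply_moves", "body": {
  "targets": [
    [[-0.0166, 0.001, -0.0069, -1.45, -0.13, -2.96, 0.018], [-0.0167, 0.0003, -0.0069, -1.45, -0.13, -2.96, 0.018], [-0.0167, -0.0003, -0.0068, -1.45, -0.13, -2.96, 0.018], [-0.0167, -0.001, -0.0068, -1.45, -0.13, -2.96, 0.018], [-0.0166, -0.0017, -0.0068, -1.45, -0.13, -2.96, 0.018]]
  ]
}}

```text
time: 15.1
tcp_pos: [0.4275, 0.0866, 0.1838]
orientation: [0.635, 0.755, 0.163, 0.006]
force: [0.4, -0.6, -1.8]
gripper_width: 0.0237
grasp_force: 44.9
```

>>> {"method": "apply_moves", "body": {
  "targets": [
    [[-0.0165, -0.0024, -0.0068, -1.45, -0.13, -2.96, 0.018], [-0.0164, -0.0031, -0.0069, -1.45, -0.13, -2.96, 0.018], [-0.0162, -0.0037, -0.0069, -1.45, -0.13, -2.96, 0.018], [-0.016, -0.0044, -0.007, -1.45, -0.13, -2.96, 0.018], [-0.0158, -0.005, -0.0071, -1.45, -0.13, -2.96, 0.018]]
  ]
}}

```text
time: 15.6
tcp_pos: [0.4246, -0.0023, 0.1969]
orientation: [0.531, 0.819, 0.205, 0.071]
force: [0.2, -0.0, -1.7]
gripper_width: 0.0237
grasp_force: 44.9
```

>>> {"method": "apply_moves", "body": {
  "targets": [
    [[-0.0155, -0.0057, -0.0072, -1.45, -0.13, -2.96, 0.018], [-0.0153, -0.0063, -0.0073, -1.45, -0.13, -2.96, 0.018], [-0.0149, -0.0069, -0.0074, -1.45, -0.13, -2.96, 0.018], [0, 0, 0, 0, 0, 0, 0.018], [0, 0, 0, 0, 0, 0, 0.018]]
  ]
}}

```text
time: 16.1
tcp_pos: [0.4228, -0.0555, 0.2044]
orientation: [0.466, 0.848, 0.227, 0.109]
force: [-0.4, -0.4, -2.4]
gripper_width: 0.0235
grasp_force: 44.9
```

```bash
cat >> path.py <<'E'
K2=np.array([-.0176,.0002,.0251]);PH=15.07
def tk(h,ang,sh=0,off=(0,0)):
    p,q=tgt2(h,ang,PH,sh);M=R.from_quat(q).as_matrix()
    return seat+sh*ys+h*az+off[0]*ax+off[1]*ys-M@K2,q
def kp():
    s=r.state();Rm=R.from_quat(s['orientation']);o=s['tcp_pos']+Rm.apply(K2);Kr=(Rm*R.from_euler('y',-PH,degrees=True)).as_matrix()
    ty=Kr[:,1]@Fm
    print('t',round(s['time'],2),'rel mm',((o-seat)@Fm*1000).round(2),'ang',np.degrees(np.arctan2(ty[1],ty[0])).round(2),'zdir',(-Kr[:,2]@Fm).round(3),'F',(s['force']@Fm).round(1),'Tq',(s['ft_torque']@Fm).round(2),'j',s['joint_pos'].round(2),'w',round(s['gripper_width'],4),round(s['grasp_force'],1))
E
python3 - <<'E'
from path import *
kp();plan(*tk(.034,22.5),5)
E
```

```text
t 16.1 rel mm [-0.58 -2.12 99.22] ang 22.29 zdir [0.004 0.001 1.   ] F [-1.6 -0.4 -1.8] Tq [-0.24  0.55  0.16] j [ 0.96  0.03 -0.58  2.28 -0.69  0.67  1.47] w 0.0235 44.9
rows 5 turn/row [-0.03 -0.01 -0.05]
[-3.1  0.3 12.7]
[-3.1  0.3 12.7]
[-3.1  0.3 12.7]
[-3.1  0.3 12.7]
[-3.1  0.3 12.7]
```

>>> {"method": "apply_moves", "body": {
  "targets": [
    [[-0.0031, 0.0003, 0.0127, 0, 0, 0, 0.018], [-0.0031, 0.0003, 0.0127, 0, 0, 0, 0.018], [-0.0031, 0.0003, 0.0127, 0, 0, 0, 0.018], [-0.0031, 0.0003, 0.0127, 0, 0, 0, 0.018], [-0.0031, 0.0003, 0.0127, 0, 0, -0.2, 0.018]]
  ]
}}

```text
time: 16.6
tcp_pos: [0.4582, -0.0486, 0.1491]
orientation: [0.464, 0.849, 0.227, 0.109]
force: [-0.5, 0.1, -0.9]
gripper_width: 0.0236
grasp_force: 44.9
```

Run:
```python
from path import *
kp();plan(*tk(.017,22.5),4)
```

```text
t 16.6 rel mm [ 0.67  0.9  33.36] ang 22.59 zdir [ 0.002 -0.     1.   ] F [-0.9  0.2 -0.5] Tq [-0.33  0.59  0.18] j [ 0.88  0.2  -0.62  2.3  -0.7   0.45  1.46] w 0.0236 44.9
rows 4 turn/row [-0.03 -0.02  0.02]
[-1.2 -0.2  3.9]
[-1.2 -0.2  3.9]
[-1.2 -0.2  3.9]
[-1.2 -0.2  3.9]
```

>>> {"method": "apply_moves", "body": {
  "targets": [
    [[-0.0012, -0.0001, 0.0039, 0, 0, 0, 0.018], [-0.0012, -0.0001, 0.0039, 0, 0, 0, 0.018], [-0.0012, -0.0001, 0.0039, 0, 0, 0, 0.018], [-0.0012, -0.0001, 0.0039, 0, 0, 0, 0.018], [0, 0, 0, 0, 0, 0, 0.018]]
  ]
}}

```text
time: 17.1
tcp_pos: [0.4655, -0.0492, 0.135]
orientation: [0.464, 0.849, 0.227, 0.109]
force: [-1.4, 3.3, -3.1]
gripper_width: 0.0234
grasp_force: 44.9
```

```bash
python3 -c "
from path import *
kp();plan(*tk(.009,22.5),4)"
```

```text
t 17.1 rel mm [-0.7  -0.47 17.58] ang 22.52 zdir [ 0.003 -0.001  1.   ] F [-2.5  3.4 -2.1] Tq [0.38 1.07 0.23] j [ 0.87  0.24 -0.62  2.3  -0.7   0.4   1.47] w 0.0234 44.9
rows 4 turn/row [-0.04 -0.03 -0.  ]
[-0.5  0.2  2.1]
[-0.5  0.2  2.1]
[-0.5  0.2  2.1]
[-0.5  0.2  2.1]
```

>>> {"method": "apply_moves", "body": {
  "targets": [
    [[-0.0002, 0.0002, 0.002, 0, 0, 0, 0.018], [-0.0003, 0.0001, 0.002, 0, 0, 0, 0.018], [-0.0005, 0, 0.002, 0, 0, 0, 0.018], [-0.0005, 0, 0.002, 0, 0, 0, 0.018], [0, 0, 0, 0, 0, 0, 0.018]]
  ]
}}

```text
time: 17.6
tcp_pos: [0.4695, -0.048, 0.1281]
orientation: [0.464, 0.849, 0.227, 0.109]
force: [-3.4, 3.3, -4.6]
gripper_width: 0.0235
grasp_force: 44.9
```

```bash
python3 -c "
from path import *
kp();plan(*tk(.002,22.5),4)"
```

```text
t 17.6 rel mm [-0.9   0.31  9.54] ang 22.53 zdir [ 0.003 -0.001  1.   ] F [-5.   3.6 -2.3] Tq [0.74 1.46 0.26] j [ 0.86  0.26 -0.63  2.31 -0.7   0.38  1.47] w 0.0235 44.9
rows 4 turn/row [-0.04 -0.03 -0.  ]
[-0.6  0.2  1.8]
[-0.6  0.2  1.8]
[-0.6  0.2  1.8]
[-0.6  0.2  1.8]
```

>>> {"method": "apply_moves", "body": {
  "targets": [
    [[-0.0003, -0.0003, 0.002, 0, 0, 0, 0.018], [-0.0004, -0.0002, 0.002, 0, 0, 0, 0.018], [-0.0005, 0, 0.002, 0, 0, 0, 0.018], [-0.0005, 0, 0.002, 0, 0, 0, 0.018], [0, 0, 0, 0, 0, 0, 0.018]]
  ]
}}

```text
time: 18.1
tcp_pos: [0.473, -0.0472, 0.1207]
orientation: [0.464, 0.849, 0.228, 0.108]
force: [-2.6, 4.9, -4.3]
gripper_width: 0.0237
grasp_force: 44.9
```

```bash
python3 -c "
from path import *
kp();plan(*tk(-.002,22.5),4)"
```

```text
t 18.1 rel mm [-1.8   0.79  1.38] ang 22.54 zdir [ 0.004 -0.001  1.   ] F [-4.   5.1 -2.5] Tq [0.79 1.49 0.27] j [ 0.85  0.28 -0.63  2.31 -0.7   0.35  1.47] w 0.0237 44.9
rows 4 turn/row [-0.04 -0.04 -0.  ]
[-0.5  0.3  0.7]
[-0.5  0.3  0.7]
[-0.5  0.3  0.7]
[-0.5  0.3  0.7]
```

>>> {"method": "apply_moves", "body": {
  "targets": [
    [[0, -0.0002, 0.001, 0, 0, 0, 0.018], [-0.0001, -0.0001, 0.001, 0, 0, 0, 0.018], [-0.0002, 0, 0.001, 0, 0, 0, 0.018], [0, 0, 0, 0, 0, 0, 0.018]]
  ]
}}

```text
time: 18.5
tcp_pos: [0.4743, -0.0466, 0.119]
orientation: [0.464, 0.849, 0.228, 0.109]
force: [-16.5, 1.8, 21.3]
gripper_width: 0.0227
grasp_force: 45.0
```

```bash
python3 -c "
from path import *
kp()"
```

```text
t 18.5 rel mm [-1.51  1.17 -0.79] ang 22.58 zdir [ 0.003 -0.001  1.   ] F [-2.5  3.5 26.7] Tq [1.93 1.62 0.32] j [ 0.85  0.28 -0.63  2.31 -0.7   0.35  1.47] w 0.0227 45.0
```

Home: axial force is 27 N at collar depth and the angle is square. I'll update the seat estimate, ease the press, and wind the first 30° or so.

```bash
cat >> path.py <<'E'
seat=seat+Fm@np.array([-.0015,.0012,-.0008])
import h; h.seat=seat
def rows(poses):
    for (p0,q0),(p1,q1) in zip(poses[:-1],poses[1:]):
        A=R.from_quat(q0);print((A.inv().apply(p1-p0)*1000).round(1),(A.inv()*R.from_quat(q1)).as_rotvec(degrees=True).round(2))
E
python3 - <<'E'
from path import *
n=6;D=31
rows([tk(0,22.55-D*i/n,-.028*np.radians(D*i/n)) for i in range(n+1)])
E
```

```text
[-2.3 -0.  -0.6] [-1.34 -0.    4.99]
[-2.4  0.2 -0.6] [-1.34  0.    4.99]
[-2.4  0.4 -0.6] [-1.34  0.    4.99]
[-2.4  0.6 -0.7] [-1.34 -0.    4.99]
[-2.5  0.9 -0.7] [-1.34  0.    4.99]
[-2.5  1.1 -0.7] [-1.34  0.    4.99]
```

>>> {"method": "apply_moves", "body": {
  "targets": [
    [[0.0002, 0, -0.0006, 0, 0, 0, 0.018], [-0.0023, 0, -0.0006, -1.34, 0, 4.99, 0.018], [-0.0024, 0.0002, -0.0006, -1.34, 0, 4.99, 0.018], [-0.0024, 0.0004, -0.0006, -1.34, 0, 4.99, 0.018]]
  ]
}}

```text
time: 18.9
tcp_pos: [0.4771, -0.0523, 0.1205]
orientation: [0.567, 0.772, 0.27, 0.094]
force: [-7.3, 5.6, 4.6]
gripper_width: 0.0238
grasp_force: 45.0
```

>>> {"method": "apply_moves", "body": {
  "targets": [
    [[-0.0024, 0.0006, -0.0007, -1.34, 0, 4.99, 0.018], [-0.0025, 0.0009, -0.0007, -1.34, 0, 4.99, 0.018], [-0.0025, 0.0011, -0.0007, -1.34, 0, 4.99, 0.018], [0, 0, 0, 0, 0, 0, 0.018]]
  ]
}}

```text
time: 19.3
tcp_pos: [0.4808, -0.0605, 0.1222]
orientation: [0.66, 0.681, 0.307, 0.078]
force: [-4.5, 5.4, 3.0]
gripper_width: 0.0235
grasp_force: 45.0
```

Run:
```python
from path import *
kp()
im,d,c,M=cam('scene');P=pts(d,c,M);P[d<.05]=np.nan
a=im.astype(int);m=(a[...,0]>110)&(a[...,1]<60)&(a[...,2]<60)&(P[...,2]>.035)&(P[...,2]<.07)&(P[...,1]>-.35)&(P[...,1]<0)
Q=P[m];b=cv2.minAreaRect((Q[:,:2]*1000).astype(np.float32));print('card now',len(Q),b,Q[:,:2].mean(0))
w=(P[...,2]>.05)&(P[...,2]<.065)&(a.min(-1)>150)&(P[...,0]>.46)&(P[...,0]<.53)&(P[...,1]>-.25)&(P[...,1]<-.1)
n,l,st,ce=cv2.connectedComponentsWithStats(w.astype(np.uint8))
for i in range(1,n):
    if st[i,4]>40: q=P[l==i];print('lid?',st[i],q.mean(0).round(4),cv2.minAreaRect((q[:,:2]*1000).astype(np.float32)))
w=(P[...,2]>.13)&(P[...,2]<.19)&(P[...,0]>.47)&(P[...,0]<.55)&(P[...,1]>-.28)&(P[...,1]<-.2)
for zz in (.14,.16,.18):
    q=P[w&(abs(P[...,2]-zz)<.006)];print('cam',zz,len(q),q.min(0).round(4),q.max(0).round(4))
```

```text
t 19.3 rel mm [  0.29 -15.28   0.13] ang -8.67 zdir [ 0.002 -0.002  1.   ] F [-1.7  5.9  4.6] Tq [1.49 0.99 0.28] j [ 1.1   0.36 -0.82  2.37 -1.15  0.26  1.49] w 0.0235 45.0
card now 268 ((493.0558166503906, -168.598876953125), (65.39353942871094, 106.51670837402344), 9.183281898498535) [ 0.49049043 -0.1766335 ]
lid? [346 208  12  10  70] [ 0.5001 -0.1744  0.0556] ((500.9090576171875, -173.58370971679688), (31.515708923339844, 29.690345764160156), 5.165042877197266)
cam 0.14 32 [ 0.4923 -0.2561  0.1356] [ 0.5175 -0.234   0.1458]
cam 0.16 42 [ 0.4904 -0.2577  0.154 ] [ 0.5187 -0.2331  0.166 ]
cam 0.18 41 [ 0.4906 -0.2572  0.1743] [ 0.5204 -0.2357  0.1856]
```

The carriage followed (about 15 mm) and the knob is home. About 67 mm (137°) remains. Next I plan a regrip with the opposite tilt for the remaining wind.

```bash
cat >> path.py <<'E'
S1=-.0155
def tg(back,ang,phi,sh,g=.062):
    p,q=tgt2(0,ang,phi,sh,g);M=R.from_quat(q).as_matrix();return p+0*back+M[:,2]*(-back),q
h.seat=seat
E
cat > sim2.py <<'E'
from path import *
import path
def G2(back,ang,phi,sh,g=.062):
    a=np.radians(ang);ty=np.cos(a)*ax+np.sin(a)*ys;tz=-az;M=np.c_[np.cross(ty,tz),ty,tz]@R.from_euler('y',phi,degrees=True).as_matrix()
    return seat+sh*ys+g*az+(.035-back)*M[:,2],R.from_matrix(M).as_quat()
E
python3 - <<'E'
from sim2 import *
s=r.state();C=(s['tcp_pos'],s['orientation']);M=R.from_quat(C[1]).as_matrix()
A=(C[0]-.08*M[:,2],C[1])
for ang,phi in ((-8.7,-15),(171.3,15),(-8.7,-22)):
    print('==',ang,phi);j=follow(s['joint_pos'],C,A,6)
    # vertical intermediate: yaw of target tool x
    B=G2(.08,ang,phi,S1)
    Rb=R.from_quat(B[1]).as_matrix();yaw=np.degrees(np.arctan2(Rb[1,0],Rb[0,0]))
    for yw in ([-0] if ang<0 else [180]):
        V=(np.array([.40,-.10,.25]),down(yaw));j=follow(j,A,V,25 if ang>0 else 8)
        j=follow(j,V,B,10);E=G2(0,ang,phi,S1);j=follow(j,B,E,5)
        P0=E
        for k in range(1,10):
            d=15.2*k;P1=G2(0,ang-d,phi,S1-.028*np.radians(d));j=follow(j,P0,P1,3);P0=P1
E
```

```text
== -8.7 -15
-> [ 1.2   0.14 -0.68  2.33 -0.95  0.59  1.35] err 0.0 vmax 0.76 clear [ 89. 135. 187.]
-> [ 0.81  0.11 -0.74  1.95  0.08  1.11 -0.12] err 0.0 vmax 2.44 clear [ 121. 9000. 9000.]
-> [ 0.88 -0.05 -1.04  2.44  0.84  0.33 -1.03] err 0.002 vmax 3.3 clear [ 89. 215. 144.]
-> [ 0.71  0.28 -0.99  2.46  1.58  0.53 -1.75] err 0.0 vmax 2.32 clear [ 12. 121.  29.]
-> [ 0.76  0.28 -0.98  2.4   1.36  0.5  -1.75] err 0.0 vmax 0.73 clear [12. 92. 51.]
-> [ 0.82  0.29 -1.    2.35  1.15  0.49 -1.74] err 0.0 vmax 0.73 clear [12. 62. 61.]
-> [ 0.9   0.32 -1.02  2.3   0.95  0.5  -1.75] err 0.0 vmax 0.67 clear [12. 48. 61.]
-> [ 0.98  0.34 -1.04  2.25  0.79  0.51 -1.78] err 0.0 vmax 0.59 clear [12. 43. 50.]
-> [ 1.05  0.38 -1.06  2.22  0.64  0.51 -1.83] err 0.0 vmax 0.51 clear [23. 28. 32.]
-> [ 1.13  0.41 -1.07  2.19  0.51  0.51 -1.9 ] err 0.0 vmax 0.46 clear [18. 17. 30.]
-> [ 1.19  0.44 -1.08  2.17  0.38  0.5  -1.97] err 0.0 vmax 0.42 clear [12. 30. 47.]
-> [ 1.26  0.47 -1.08  2.16  0.26  0.48 -2.06] err 0.0 vmax 0.4 clear [12. 44. 57.]
-> [ 1.32  0.5  -1.09  2.17  0.15  0.45 -2.15] err 0.
[... 1599 characters left out ...]
 clear [ 6. 98. 43.]
-> [ 0.64  0.31 -0.92  2.3   1.07  0.66 -1.76] err 0.0 vmax 0.71 clear [ 5. 67. 55.]
-> [ 0.73  0.33 -0.93  2.23  0.88  0.66 -1.75] err 0.0 vmax 0.67 clear [ 6. 50. 54.]
-> [ 0.82  0.36 -0.95  2.17  0.7   0.67 -1.75] err 0.0 vmax 0.61 clear [ 5. 43. 43.]
-> [ 0.92  0.39 -0.96  2.13  0.55  0.67 -1.78] err 0.0 vmax 0.54 clear [16. 28. 26.]
-> [ 1.01  0.42 -0.97  2.09  0.4   0.67 -1.82] err 0.0 vmax 0.49 clear [10. 12. 28.]
-> [ 1.09  0.46 -0.98  2.07  0.27  0.66 -1.87] err 0.0 vmax 0.46 clear [ 6. 24. 47.]
-> [ 1.18  0.49 -0.99  2.07  0.14  0.64 -1.93] err 0.0 vmax 0.43 clear [ 5. 38. 69.]
-> [ 1.26  0.53 -1.    2.07  0.01  0.61 -1.99] err 0.0 vmax 0.42 clear [ 5. 42. 98.]
```

Run:
```python
from sim2 import *
s=r.state();C=(s['tcp_pos'],s['orientation']);M=R.from_quat(C[1]).as_matrix()
A=(C[0]-.08*M[:,2],C[1]);B=G2(.08,-8.7,-17,S1)
Rb=R.from_quat(B[1]).as_matrix();yaw=np.degrees(np.arctan2(Rb[1,0],Rb[0,0]));print(yaw)
plan(np.array([.40,-.10,.25]),down(yaw),9,p0=A[0],q0=A[1])
```

```text
79.83417394354447
rows 9 turn/row [ 3.34 -2.4   1.3 ]
[ 1.1  0.  -8.4]
[ 0.8 -0.5 -8.5]
[ 0.4 -1.  -8.4]
[ 0.  -1.5 -8.4]
[-0.4 -2.  -8.3]
[-0.8 -2.4 -8.1]
[-1.2 -2.9 -7.9]
[-1.6 -3.3 -7.7]
[-2.  -3.7 -7.4]
```

>>> {"method": "apply_moves", "body": {
  "targets": [
    [[0, 0, 0, 0, 0, 0, 0.05], [0, 0, 0, 0, 0, 0, 0.05], [0, 0, 0, 0, 0, 0, 0.05], [0, 0, -0.01, 0, 0, 0, 0.05], [0, 0, -0.02, 0, 0, 0, 0.05]]
  ]
}}

```text
time: 19.85
tcp_pos: [0.4663, -0.0712, 0.1462]
orientation: [0.659, 0.682, 0.307, 0.079]
force: [0.6, 0.4, -0.3]
gripper_width: 0.0497
grasp_force: 0.0
```

>>> {"method": "apply_moves", "body": {
  "targets": [
    [[0, 0, -0.025, 0, 0, 0, 0.05], [0, 0, -0.025, 0, 0, 0, 0.05], [0, 0, 0, 0, 0, 0, 0.05]]
  ]
}}

```text
time: 20.15
tcp_pos: [0.4408, -0.0891, 0.1879]
orientation: [0.659, 0.682, 0.305, 0.082]
force: [0.1, -0.2, 0.4]
gripper_width: 0.05
grasp_force: 0.0
```

>>> {"method": "apply_moves", "body": {
  "targets": [
    [[0.0011, 0, -0.0084, 3.34, -2.4, 1.3, 0.05], [0.0008, -0.0005, -0.0085, 3.34, -2.4, 1.3, 0.05], [0.0004, -0.001, -0.0084, 3.34, -2.4, 1.3, 0.05], [0, -0.0015, -0.0084, 3.34, -2.4, 1.3, 0.05], [-0.0004, -0.002, -0.0083, 3.34, -2.4, 1.3, 0.05]]
  ]
}}

```text
time: 20.65
tcp_pos: [0.4191, -0.0946, 0.2218]
orientation: [0.729, 0.669, 0.137, 0.037]
force: [0.2, 0.8, -1.1]
gripper_width: 0.0499
grasp_force: 0.0
```

>>> {"method": "apply_moves", "body": {
  "targets": [
    [[-0.0008, -0.0024, -0.0081, 3.34, -2.4, 1.3, 0.05], [-0.0012, -0.0029, -0.0079, 3.34, -2.4, 1.3, 0.05], [-0.0016, -0.0033, -0.0077, 3.34, -2.4, 1.3, 0.05], [-0.002, -0.0037, -0.0074, 3.34, -2.4, 1.3, 0.05], [0, 0, 0, 0, 0, 0, 0.05]]
  ]
}}

```text
time: 21.15
tcp_pos: [0.403, -0.0994, 0.2499]
orientation: [0.766, 0.643, 0.001, 0.001]
force: [-0.1, 0.9, 0.6]
gripper_width: 0.0499
grasp_force: 0.0
```

Run:
```python
from sim2 import *
s=r.state();C=(s['tcp_pos'],s['orientation']);print(s['time'],s['tcp_pos'],s['joint_pos'].round(2))
im,d,c,M=cam('wrist');save('w7.png',im);P=pts(d,c,M);P[d<.05]=np.nan
S=((P-seat)@Fm-np.array([0,S1,0]))*1000
m=(abs(S[...,2]-59)<3)&(np.hypot(S[...,0],S[...,1])<50)
q=S[m];b=cv2.minAreaRect(q[:,:2].astype(np.float32));print('bar top',len(q),np.median(q[:,2]),b);A=np.c_[q[:,:2],np.ones(len(q))];print('slopes',np.linalg.lstsq(A,q[:,2],rcond=None)[0])
B=G2(.08,-8.7,-17,S1);plan(*B,14)
j=follow(s['joint_pos'],C,B,14)
```

```text
21.15 [ 0.40296622 -0.09939794  0.24993998] [ 0.76  0.11 -0.69  1.94  0.08  1.11 -0.14]
bar top 2684 59.69121095478052 ((1.3240585327148438, -0.8756446838378906), (80.5334243774414, 24.667232513427734), 81.09691619873047)
slopes [-5.22792874e-02  8.00514177e-03  5.96312024e+01]
rows 14 turn/row [-2.28 -0.7  -0.18]
[3.1 2.2 4.5]
[3.1 2.1 4.5]
[3.2 1.9 4.6]
[3.2 1.7 4.6]
[3.3 1.6 4.6]
[3.3 1.4 4.6]
[3.4 1.2 4.6]
[3.4 1.  4.6]
[3.5 0.9 4.6]
[3.6 0.7 4.6]
[3.6 0.5 4.6]
[3.7 0.3 4.6]
[3.7 0.2 4.5]
[3.8 0.  4.5]
-> [ 0.73 -0.03 -0.96  2.44  0.95  0.41 -1.2 ] err 0.001 vmax 2.36 clear [ 86. 219. 143.]
```

>>> {"method": "apply_moves", "body": {
  "targets": [
    [[0.0031, 0.0022, 0.0045, -2.28, -0.7, -0.18, 0.05], [0.0031, 0.0021, 0.0045, -2.28, -0.7, -0.18, 0.05], [0.0032, 0.0019, 0.0046, -2.28, -0.7, -0.18, 0.05], [0.0032, 0.0017, 0.0046, -2.28, -0.7, -0.18, 0.05], [0.0033, 0.0016, 0.0046, -2.28, -0.7, -0.18, 0.05]]
  ]
}}

```text
time: 21.7
tcp_pos: [0.4141, -0.088, 0.2265]
orientation: [0.757, 0.644, 0.041, 0.097]
force: [0.7, -0.0, -0.5]
gripper_width: 0.0494
grasp_force: 0.0
```

>>> {"method": "apply_moves", "body": {
  "targets": [
    [[0.0033, 0.0014, 0.0046, -2.28, -0.7, -0.18, 0.05], [0.0034, 0.0012, 0.0046, -2.28, -0.7, -0.18, 0.05], [0.0034, 0.001, 0.0046, -2.28, -0.7, -0.18, 0.05], [0.0035, 0.0009, 0.0046, -2.28, -0.7, -0.18, 0.05], [0.0036, 0.0007, 0.0046, -2.28, -0.7, -0.18, 0.05]]
  ]
}}

```text
time: 22.2
tcp_pos: [0.4276, -0.0747, 0.2044]
orientation: [0.74, 0.64, 0.081, 0.192]
force: [0.5, -0.2, -0.0]
gripper_width: 0.0498
grasp_force: 0.0
```

>>> {"method": "apply_moves", "body": {
  "targets": [
    [[0.0036, 0.0005, 0.0046, -2.28, -0.7, -0.18, 0.05], [0.0037, 0.0003, 0.0046, -2.28, -0.7, -0.18, 0.05], [0.0037, 0.0002, 0.0045, -2.28, -0.7, -0.18, 0.05], [0.0038, 0, 0.0045, -2.28, -0.7, -0.18, 0.05], [0, 0, 0, 0, 0, 0, 0.05]]
  ]
}}

```text
time: 22.7
tcp_pos: [0.4369, -0.0641, 0.1856]
orientation: [0.72, 0.632, 0.111, 0.264]
force: [-0.1, -0.4, -0.5]
gripper_width: 0.0499
grasp_force: 0.0
```

```bash
sed -i 's/^S1=.*/S1=-.0163/' path.py
python3 - <<'E'
from sim2 import *
s=r.state();C=(s['tcp_pos'],s['orientation']);print(s['time'],s['tcp_pos'],s['joint_pos'].round(2))
B=G2(.03,-8.9,-17,S1);plan(*B,5)
E=G2(0,-8.9,-17,S1);print('then');plan(*E,3,p0=B[0],q0=B[1])
j=follow(s['joint_pos'],C,B,5);j=follow(j,B,E,3)
E
```

```text
22.7 [ 0.43688975 -0.06410538  0.18559912] [ 0.7  -0.02 -0.95  2.43  0.95  0.43 -1.21]
rows 5 turn/row [-0.05  0.04  0.04]
[ 0.3  0.8 10.1]
[ 0.3  0.8 10.1]
[ 0.3  0.8 10.1]
[ 0.3  0.8 10.1]
[ 0.3  0.8 10.1]
then
rows 3 turn/row [0. 0. 0.]
[-0. -0. 10.]
[-0. -0. 10.]
[-0. -0. 10.]
-> [ 0.63  0.16 -0.92  2.46  1.38  0.5  -1.62] err 0.0 vmax 0.99 clear [ 39. 147.  54.]
-> [ 0.6   0.26 -0.9   2.46  1.55  0.56 -1.77] err 0.0 vmax 0.64 clear [ 10. 122.  29.]
```

>>> {"method": "apply_moves", "body": {
  "targets": [
    [[0.0003, 0.0008, 0.0101, 0, 0, 0, 0.05], [0.0003, 0.0008, 0.0101, 0, 0, 0, 0.05], [0.0003, 0.0008, 0.0101, 0, 0, 0, 0.05], [0.0003, 0.0008, 0.0101, 0, 0, 0, 0.05], [0.0003, 0.0008, 0.0101, -0.2, 0.2, 0.2, 0.05]]
  ]
}}

```text
time: 23.2
tcp_pos: [0.4666, -0.0762, 0.1461]
orientation: [0.721, 0.631, 0.112, 0.263]
force: [0.6, 0.5, 0.7]
gripper_width: 0.0503
grasp_force: 0.0
```

Run:
```python
from sim2 import *
s=r.state();print(s['time'],s['tcp_pos'],s['joint_pos'].round(2),s['force'])
E=G2(0,-8.9,-17,S1);plan(*E,4)
```

```text
23.2 [ 0.46657184 -0.07620031  0.146064  ] [ 0.62  0.17 -0.93  2.44  1.36  0.51 -1.6 ] [0.56835508 0.48817893 0.69529395]
rows 4 turn/row [-0.04  0.03 -0.01]
[ 0.3 -0.3  7.5]
[ 0.3 -0.3  7.5]
[ 0.3 -0.3  7.5]
[ 0.3 -0.3  7.5]
```

>>> {"method": "apply_moves", "body": {
  "targets": [
    [[0.0003, -0.0003, 0.0075, 0, 0, 0, 0.05], [0.0003, -0.0003, 0.0075, 0, 0, 0, 0.05], [0.0003, -0.0003, 0.0075, 0, 0, 0, 0.05], [0.0003, -0.0003, 0.0075, 0, 0, 0, 0.03], [0, 0, 0, 0, 0, 0, 0.018]]
  ]
}}

```text
time: 23.7
tcp_pos: [0.4802, -0.0825, 0.1198]
orientation: [0.721, 0.631, 0.112, 0.263]
force: [-0.2, -0.0, 0.4]
gripper_width: 0.0387
grasp_force: 0.0
```

>>> {"method": "apply_moves", "body": {
  "targets": [
    [[0, 0, 0, 0, 0, 0, 0.018], [0, 0, 0, 0, 0, 0, 0.018], [0, 0, 0, 0, 0, 0, 0.018]]
  ]
}}

```text
time: 24.0
tcp_pos: [0.4811, -0.0817, 0.1213]
orientation: [0.721, 0.63, 0.113, 0.265]
force: [-0.9, 0.5, -1.5]
gripper_width: 0.0235
grasp_force: 44.9
```

Run:
```python
from sim2 import *
s=r.state();C=(s['tcp_pos'],s['orientation']);print(s['time'],s['joint_pos'].round(2),s['force']@Fm,s['gripper_width'],s['grasp_force'])
E=G2(0,-8.9,-17,S1);plan(*E,1)
D=126;n=20
print('rows');rows([G2(0,-8.9-D*i/n,-17,S1-.028*np.radians(D*i/n)) for i in range(n+1)])
```

```text
24.0 [ 0.58  0.27 -0.91  2.45  1.54  0.58 -1.77] [-1.48459951  0.57648707 -0.80482384] 0.023508357378326527 44.939507246017456
rows 1 turn/row [ 0.04  0.14 -0.11]
[-0.3 -1.   0.8]
rows
[-2.8 -0.6  0.9] [ 1.84 -0.    6.02]
[-2.8 -0.3  0.9] [ 1.84 -0.    6.02]
[-2.7  0.   0.8] [1.84 0.   6.02]
[-2.5  0.3  0.8] [1.84 0.   6.02]
[-2.4  0.6  0.7] [ 1.84 -0.    6.02]
[-2.2  0.9  0.7] [1.84 0.   6.02]
[-2.   1.1  0.6] [ 1.84 -0.    6.02]
[-1.7  1.3  0.5] [1.84 0.   6.02]
[-1.4  1.5  0.4] [1.84 0.   6.02]
[-1.2  1.7  0.4] [ 1.84 -0.    6.02]
[-0.9  1.8  0.3] [1.84 0.   6.02]
[-0.5  1.9  0.2] [ 1.84 -0.    6.02]
[-0.2  1.9  0.1] [ 1.84 -0.    6.02]
[ 0.1  2.  -0. ] [1.84 0.   6.02]
[ 0.4  1.9 -0.1] [ 1.84 -0.    6.02]
[ 0.7  1.9 -0.2] [ 1.84 -0.    6.02]
[ 1.1  1.8 -0.3] [ 1.84 -0.    6.02]
[ 1.3  1.6 -0.4] [ 1.84 -0.    6.02]
[ 1.6  1.5 -0.5] [1.84 0.   6.02]
[ 1.9  1.3 -0.6] [ 1.84 -0.    6.02]
```

>>> {"method": "apply_moves", "body": {
  "targets": [
    [[-0.0028, -0.0006, 0.0011, 1.84, 0, 6.02, 0.018], [-0.0028, -0.0003, 0.001, 1.84, 0, 6.02, 0.018], [-0.0027, 0, 0.0009, 1.84, 0, 6.02, 0.018], [-0.0025, 0.0003, 0.0008, 1.84, 0, 6.02, 0.018], [-0.0024, 0.0006, 0.0007, 1.84, 0, 6.02, 0.018]]
  ]
}}

```text
time: 24.5
tcp_pos: [0.4776, -0.0942, 0.118]
orientation: [0.879, 0.428, 0.128, 0.167]
force: [-9.8, 3.4, 4.9]
gripper_width: 0.0238
grasp_force: 45.0
```

>>> {"method": "apply_moves", "body": {
  "targets": [
    [[-0.0022, 0.0009, 0.0007, 1.84, 0, 6.02, 0.018], [-0.002, 0.0011, 0.0006, 1.84, 0, 6.02, 0.018], [-0.0017, 0.0013, 0.0005, 1.84, 0, 6.02, 0.018], [-0.0014, 0.0015, 0.0004, 1.84, 0, 6.02, 0.018], [0, 0, 0, 0, 0, 0, 0.018]]
  ]
}}

```text
time: 25.0
tcp_pos: [0.4762, -0.1041, 0.1164]
orientation: [0.958, 0.241, 0.132, 0.08]
force: [-5.0, 1.9, 2.0]
gripper_width: 0.0237
grasp_force: 45.0
```

```bash
cat > chk.py <<'E'
from sim2 import *
def chip():
    im,d,c,M=cam('scene');P=pts(d,c,M);P[d<.05]=np.nan;a=im.astype(int)
    w=(P[...,2]>.05)&(P[...,2]<.065)&(a.min(-1)>150)&(P[...,0]>.47)&(P[...,0]<.54)&(P[...,1]>-.28)&(P[...,1]<-.1)
    n,l,st,ce=cv2.connectedComponentsWithStats(w.astype(np.uint8))
    for i in range(1,n):
        if st[i,4]>30: q=P[l==i];print('lid?',st[i],q.mean(0).round(4),np.round(cv2.minAreaRect((q[:,:2]*1000).astype(np.float32))[:2],1).tolist() if 0 else (q.min(0).round(3)[:2],q.max(0).round(3)[:2]))
    return im
def st(i):
    s=r.state();T=G2(0,-8.9-6.3*i,-17,S1-.028*np.radians(6.3*i));print(s['time'],s['joint_pos'].round(2),'F',(s['force']@Fm).round(1),'Tq',(s['ft_torque']@Fm).round(2),s['gripper_width'].round(4))
    print('off F mm',((s['tcp_pos']-T[0])@Fm*1000).round(1),'rot err',(R.from_quat(s['orientation']).inv()*R.from_quat(T[1])).as_rotvec(degrees=True).round(1))
E
python3 -c "
from chk import *
st(9);chip()"
```

```text
Traceback (most recent call last):
  File "chk.py", line 10, in st
    s=r.state();T=G2(0,-8.9-6.3*i,-17,S1-.028*np.radians(6.3*i));print(s['time'],s['joint_pos'].round(2),'F',(s['force']@Fm).round(1),'Tq',(s['ft_torque']@Fm).round(2),s['gripper_width'].round(4))
                                                                                                                                                                        ^^^^^^^^^^^^^^^^^^^^^^^^
AttributeError: 'float' object has no attribute 'round'
```

```bash
sed -i "s/s\['gripper_width'\].round(4)/round(s['gripper_width'],4)/" chk.py; python3 -c "
from chk import *
st(9);chip()"
```

```text
25.0 [ 0.84  0.32 -0.93  2.24  0.75  0.53 -1.73] F [-3.   2.4  4.2] Tq [ 0.48  1.33 -0.35] 0.0237
off F mm [0.1 0.4 0.4] rot err [ 0.   0.1 -0.4]
lid? [351 214  13   9  72] [ 0.5034 -0.2005  0.0552] (array([ 0.488, -0.213]), array([ 0.518, -0.185]))
```

>>> {"method": "apply_moves", "body": {
  "targets": [
    [[-0.0012, 0.0017, 0.0004, 1.84, 0, 6.02, 0.018], [-0.0009, 0.0018, 0.0003, 1.84, 0, 6.02, 0.018], [-0.0005, 0.0019, 0.0002, 1.84, 0, 6.02, 0.018], [-0.0002, 0.0019, 0.0001, 1.84, 0, 6.02, 0.018], [0.0001, 0.002, 0, 1.84, 0, 6.02, 0.018]]
  ]
}}

```text
time: 25.55
tcp_pos: [0.4767, -0.1126, 0.1161]
orientation: [0.991, -0.004, 0.129, -0.033]
force: [-5.3, 5.3, 3.5]
gripper_width: 0.0236
grasp_force: 45.0
```

>>> {"method": "apply_moves", "body": {
  "targets": [
    [[0.0004, 0.0019, -0.0001, 1.84, 0, 6.02, 0.018], [0.0007, 0.0019, -0.0002, 1.84, 0, 6.02, 0.018], [0.0011, 0.0018, -0.0003, 1.84, 0, 6.02, 0.018], [0.0013, 0.0016, -0.0004, 1.84, 0, 6.02, 0.018], [0, 0, 0, 0, 0, 0, 0.018]]
  ]
}}

```text
time: 26.05
tcp_pos: [0.4795, -0.1215, 0.1171]
orientation: [0.964, -0.204, 0.12, -0.122]
force: [-4.6, 2.0, 5.3]
gripper_width: 0.0236
grasp_force: 45.0
```

Run:
```python
from chk import *
st(18);im=chip()
print('rows');rows([G2(0,-8.9-6.3*i,-17,S1-.028*np.radians(6.3*i)) for i in range(18,24)])
# lens: barrel lower ring & body silhouettes from scene and side
for n in ('scene','side'):
    im,d,c,M=cam(n);P=pts(d,c,M);P[d<.05]=np.nan
    for lo,hi in ((.118,.128),(.128,.138),(.14,.15),(.15,.165),(.165,.18)):
        q=P[(P[...,2]>lo)&(P[...,2]<hi)&(abs(P[...,0]-.51)<.03)&(abs(P[...,1]+.241)<.03)]
        if len(q)>5: print(n,lo,len(q),q.min(0).round(4)[:2],q.max(0).round(4)[:2])
    if n=='scene': a=cv2.resize(im[130:250,280:420],(560,480),interpolation=cv2.INTER_CUBIC)
save('w8.png',a)
```

```text
26.05 [ 1.14  0.43 -0.98  2.14  0.21  0.52 -1.92] F [-0.9  2.4  6.8] Tq [ 0.69  1.03 -0.16] 0.0236
off F mm [1.  0.8 0.3] rot err [-0.  -0.1 -0.3]
lid? [357 219  13  10  63] [ 0.5052 -0.2265  0.0557] (array([ 0.491, -0.24 ]), array([ 0.521, -0.214]))
rows
[ 1.6  1.5 -0.5] [1.84 0.   6.02]
[ 1.9  1.3 -0.6] [ 1.84 -0.    6.02]
[ 2.1  1.1 -0.7] [1.84 0.   6.02]
[ 2.4  0.8 -0.7] [ 1.84 -0.    6.02]
[ 2.5  0.5 -0.8] [1.84 0.   6.02]
scene 0.118 20 [ 0.4931 -0.2518] [ 0.5183 -0.2368]
scene 0.128 16 [ 0.4949 -0.2525] [ 0.518  -0.2362]
scene 0.14 29 [ 0.4919 -0.2557] [ 0.5206 -0.2327]
scene 0.15 53 [ 0.4902 -0.2577] [ 0.5185 -0.2336]
scene 0.165 50 [ 0.4909 -0.2565] [ 0.5218 -0.2275]
side 0.118 6 [ 0.493  -0.2412] [ 0.4986 -0.2298]
side 0.14 8 [ 0.4906 -0.2477] [ 0.4999 -0.2282]
side 0.15 8 [ 0.4912 -0.2462] [ 0.5021 -0.2259]
side 0.165 10 [ 0.4899 -0.2531] [ 0.4989 -0.2268]
```

View pics/w8.png

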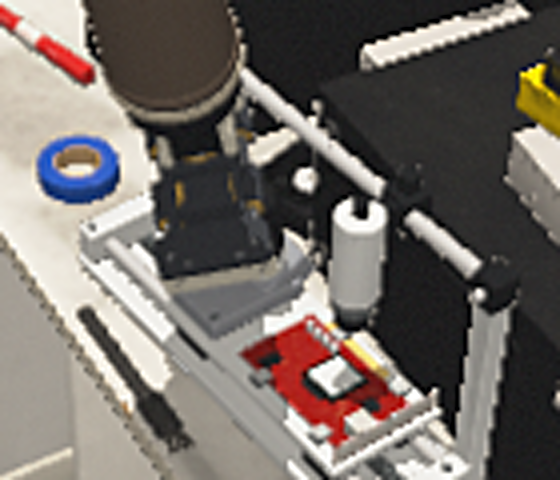

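The scene crop shows the knob side under the hand and the chip (335,380) just short of the lens (355,315). I'll fit the camera barrel circle in the same view to get the remaining distance.

```bash
cat >> chk.py <<'E'
def lensfit():
    im,d,c,M=cam('scene');P=pts(d,c,M);P[d<.05]=np.nan
    for lo,hi,rad in ((.145,.185,.017),(.118,.137,.013)):
        q=P[(P[...,2]>lo)&(P[...,2]<hi)&(abs(P[...,0]-.507)<.02)&(abs(P[...,1]+.241)<.02)]
        f=least_squares(lambda v:np.hypot(q[:,0]-v[0],q[:,1]-v[1])-rad,[.51,-.24],loss='soft_l1',f_scale=.001);print('lens fit',lo,len(q),f.x.round(4),np.abs(f.fun).mean().round(4))
E
python3 -c "
from chk import *
lensfit();chip()
z=np.load('w1.npz');P=z['P'];P[z['d']<.05]=np.nan
q=P[(P[...,2]>.14)&(P[...,2]<.185)&(abs(P[...,0]-.51)<.02)&(abs(P[...,1]+.235)<.02)]
f=least_squares(lambda v:np.hypot(q[:,0]-v[0],q[:,1]-v[1])-.017,[.51,-.24],loss='soft_l1',f_scale=.001);print('wrist',f.x,len(q))
"
```

```text
lens fit 0.145 137 [ 0.5086 -0.238 ] 0.001
lens fit 0.118 34 [ 0.5084 -0.2385] 0.0011
lid? [357 219  13  10  63] [ 0.5054 -0.2262  0.0553] (array([ 0.493, -0.241]), array([ 0.519, -0.212]))
wrist [ 0.51079202 -0.24219399] 977
```

>>> {"method": "apply_moves", "body": {
  "targets": [
    [[0.0016, 0.0014, -0.0004, 1.79, 0, 5.85, 0.018], [0.0018, 0.0012, -0.0005, 1.79, 0, 5.85, 0.018], [0.002, 0.001, -0.0006, 1.79, 0, 5.85, 0.018], [0.0023, 0.0008, -0.0006, 1.79, 0, 5.85, 0.018], [0, 0, 0, 0, 0, 0, 0.018]]
  ]
}}

```text
time: 26.8
tcp_pos: [0.4826, -0.1294, 0.1185]
orientation: [0.893, -0.387, 0.104, -0.204]
force: [-7.8, 1.0, 8.6]
gripper_width: 0.0236
grasp_force: 44.9
```

Run:
```python
from chk import *
st(21.9);lensfit();chip();chip()
s=r.state();M=R.from_quat(s['orientation']).as_matrix();print('axial dir in tool (-az):',(M.T@-az).round(3))
```

```text
26.8 [ 1.25  0.48 -1.    2.14  0.01  0.48 -2.04] F [-1.9  1.8 11.3] Tq [1.02 1.25 0.04] 0.0236
off F mm [0.6 1.5 0.2] rot err [-0.  -0.  -0.1]
lens fit 0.145 134 [ 0.5087 -0.2382] 0.0011
lens fit 0.118 35 [ 0.5082 -0.2385] 0.0011
lid? [360 222  12  10  63] [ 0.5066 -0.2383  0.0553] (array([ 0.493, -0.252]), array([ 0.521, -0.225]))
lid? [344 209  19   8  42] [ 0.5027 -0.1709  0.0517] (array([ 0.476, -0.186]), array([ 0.532, -0.162]))
lid? [360 222  12  10  64] [ 0.5065 -0.2386  0.0554] (array([ 0.494, -0.253]), array([ 0.521, -0.224]))
axial dir in tool (-az): [ 0.291 -0.     0.957]
```

>>> {"method": "apply_moves", "body": {
  "targets": [
    [[0.0003, 0, 0.001, 0, 0, 0, 0.018], [0, 0, 0, 0, 0, 0, 0.018], [-0.0003, 0, -0.001, 0, 0, 0, 0.018], [0, 0, 0, 0, 0, 0, 0.05], [0, 0, 0, 0, 0, 0, 0.05]]
  ]
}}

```text
time: 27.45
tcp_pos: [0.4842, -0.1305, 0.1187]
orientation: [0.894, -0.385, 0.106, -0.203]
force: [-0.6, -0.3, -0.2]
gripper_width: 0.0352
grasp_force: 0.0
```

>>> {"method": "apply_moves", "body": {
  "targets": [
    [[0, 0, 0, 0, 0, 0, 0.05], [0, 0, -0.005, 0, 0, 0, 0.05], [0, 0, -0.015, 0, 0, 0, 0.05], [0, 0, -0.02, 0, 0, 0, 0.05], [0, 0, -0.02, 0, 0, 0, 0.05]]
  ]
}}

```text
time: 27.95
tcp_pos: [0.4628, -0.147, 0.1729]
orientation: [0.894, -0.385, 0.105, -0.203]
force: [-0.6, -0.2, -0.4]
gripper_width: 0.0499
grasp_force: 0.0
```

>>> {"method": "apply_moves", "body": {
  "targets": [
    [[0, 0, -0.02, 0, 0, 0, 0.05], [0, 0, -0.02, 0, 0, 0, 0.05], [0, 0, 0, 0, 0, 0, 0.05]]
  ]
}}

```text
time: 28.25
tcp_pos: [0.4499, -0.1598, 0.2098]
orientation: [0.894, -0.386, 0.107, -0.202]
force: [0.5, 0.5, -0.2]
gripper_width: 0.0502
grasp_force: 0.0
```

Run:
```python
from chk import *
lensfit();chip();s=r.state();print(s['time'],s['tcp_pos'],s['force'])
SH=S1-.028*np.radians(6.3*21.9)
im,d,c,M=cam('wrist');P=pts(d,c,M);P[d<.05]=np.nan
S=((P-seat)@Fm-np.array([0,SH,0]))*1000
m=(abs(S[...,2]-59)<4)&(np.hypot(S[...,0],S[...,1])<50)
q=S[m];b=cv2.minAreaRect(q[:,:2].astype(np.float32));print('bar top',len(q),np.median(q[:,2]),b);A=np.c_[q[:,:2],np.ones(len(q))];print('slopes',np.linalg.lstsq(A,q[:,2],rcond=None)[0])
```

```text
lens fit 0.145 137 [ 0.5085 -0.2382] 0.001
lens fit 0.118 31 [ 0.5086 -0.2383] 0.001
lid? [360 222  12  10  62] [ 0.5063 -0.2388  0.0558] (array([ 0.492, -0.253]), array([ 0.52 , -0.224]))
28.35 [ 0.44935696 -0.15877568  0.20802644] [0.25026872 0.92352705 0.28956791]
bar top 2909 59.25465966542715 ((2.6033706665039062, 1.1479148864746094), (24.603961944580078, 80.70198822021484), 33.598052978515625)
slopes [-7.46668967e-03  6.18817116e-03  5.90062812e+01]
```

The knob is home (bar top 59 mm above the collar, slope under 0.01 rad), the chip is within about 2 mm of the lens, and the hand is clear.

```bash
python3 -c "
from plant import r
print(r.sign_off())"
```

```text
the job is handed in; nothing more can be done
None
```

I handed the job in at about 28 s: the knob is fully home and square on the shaft, the chip is within about 2 mm of the lens by my last camera check, and the hand is clear; on the way the gripper pressed the PC tower with about 13 N (limit 40 N); sign-off gave no verdict.

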